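# Weigh down a repaired book under its pressing board

### The arm

A 6-joint arm with a two-finger parallel gripper is mounted at the origin on the work surface; the furniture and walls round the work are solid. World frame = base frame: x ahead of the robot, y to its left, z up, the work surface at z = 0. Lengths are in m, angles in degrees, forces in N, time in s.
With the tool pointing down it reaches from about 0.375 to 0.9 m from the base axis. Payload 3.1 kg.
Tool frame: the origin (TCP) lies at the centre of the arm's flange, where the gripper is bolted on; the fingertips stand 182 mm ahead of it and the grasp point (between the pads) lies 164 mm ahead of it; x points along the fingers, z is the direction in which the jaws open and shut, and the axes are right-handed (so a half turn about x gives the same grasp; the last joint's range is limited). The gripper opens to 87 mm and grips with 3 to 60 N. Pads are 19 mm wide; open, the fingers measure 117 mm over their backs; the gripper's body (75 mm by 190 mm) begins 51 mm behind the grasp point.
Start: joints at [55.777, 30.224, 82.088, -0, 67.689, -10.227], TCP at [0.254, 0.571, 0.405] pointing down, gripper open.
Joint ranges: [-176.69, 176.69], [-43.24, 126.21], [12.49, 139.97], [-82, 262], [0, 151.66], [-163.58, 163.58]. Speed limits (degrees/s): [159.86, 159.86, 180, 180, 180, 180].

### API

Orientations are given as a 3x3 rotation matrix whose columns are the frame's x, y, z axes.
In Python, from rig import bot gives the robot as it stands.
- The arm moves only by the shell command python3 -m crank 'ROWS' [OPENING]. ROWS is JSON, a list of rows, each an object with "offset": the shift along the tool's x, y, z in m, a list of three; "spin": the turn about the tool's x in rad. A call has 1 to 12 rows; each row shifts and turns the commanded pose from where the row before left it, along the tool's axes as they then stand; what a row does not reach is not made up. A row lasts 1/10 s, in which the tool goes at most 50 mm and 8.59 degrees, less where a joint would pass 70% of its speed; a pose out of reach is approached as far as the arm can. A call is refused whole if a number of a shift passes 0.05 or a number of a turn 0.15, either way. A call with a gripper value outside its range is refused whole. OPENING is the finger opening in m, from 0 to 0.087, set as the call begins (- or left out, the last holds). The fingers move at their own pace and stop on an object; the grip force is fixed at half the most. Time passes only in rows, so rows that do not move let the fingers close. It gives the time, the measured TCP pose, the force and the opening at its end, in the units of the state.
- bot.read_state(): the state, without advancing time (a new reading comes with each control period).
- bot.capture(name): name is "scene" or "top" or "wrist"; returns a dict with "pixels" (480x640x3 uint8, blue, green, red), "depth" (480x640 float32, m along the optical axis (not along the pixel's ray), 0 where there is no reading), "K" (3x3 intrinsics, pixels), "world_to_cam" (4x4, takes a point from world to camera coordinates). Camera axes: x right, y up, looking along -z (the intrinsics and any distortion apply to the point x, -y, -z); pixel columns grow to the right and rows downward; lengths in m; the calibration is good to about 2 mm. A picture is of the moment at which its call begins.
- bot.hand_in(): hands the job in, once; it reports no verdict.
Trained networks look in a picture, given as the dict that the camera call returned (one of the last four; its "shot" number tells which), for a name from the list of things; names that differ only in an ending like _2 or _b are one class to them, and where a whole thing is asked for, a point or a joint stands for the part that bears it (a point fixed in the world has none). Each returns a list of dicts, best first, with "p" (0 to 1); they miss things now and then, are a little off and sometimes report something else, mostly with a low value. They report only what shows in the picture. A call takes as long as a camera call. They do not tell look-alikes from the thing itself.
- bot.regions_of(label, picture): "region" (480x640 bool, what is visible of it) and "extent" ([centre column, centre row, width, height] in pixels, round what is visible of it).
The state is a dict: "time_s": time; "joint_positions": joint angles; "qvel": joint speeds; "tau": joint torques, N m; "position": TCP position; "tcp_rot": TCP orientation; "force": force on the tool from outside, world axes, zero at the start; "moment": the same for the moment, N m; "opening": opening from 0.0 (shut) to 1.0 (fully open).
Only numpy, scipy, OpenCV 4.12 (cv2) and the standard library are available. Lean on these libraries where they do the work, as an engineer would, in place of code of your own. Each camera call takes 0.05 s, during which the arm holds its last target.

### The job

Press the repaired dark book: first lay the long wooden board flat on it, centred and lined up lengthwise with the book, then stand the three weights upright on the board's three round felt spots: the pale wooden round weight at the end nearest the robot, the grey round weight at the far end and the square steel weight between them. Leave the short board and the small tin where they are, and let go of everything.

Things in the scene. Friction and masses are not known exactly. Their poses are not given: they have to be found in the camera images.
- book_top (a point): Centre of the top face of the closed dark brown book, 179 x 118 mm and 26 mm thick, lying flat on the table and fixed there. x runs along its long side, roughly away from the robot (turned at most 0.2 rad from straight ahead); z up. The board goes on top of it, its centre above this point.
- long_board_center (a point): Centre (half-way up) of the long wooden pressing board, loose, 176 x 60 x 12 mm, 0.1 kg, lying flat; x along its length, y along its width, z up. It has three round grey felt spots, 42 mm across and flush, on its top face: in the middle and 57 mm either way along its length. Both ends are alike.
- wood_weight_center (a point): Pale wooden round weight with a knob on top, loose: diameter 52 mm up to 25 mm high, knob 18 mm wide from 29 to 45 mm high; about 0.43 kg. The point lies on its axis 23 mm above its underside; z up.
- grey_weight_center (a point): Light grey round weight with a knob on top, loose: diameter 48 mm up to 25 mm high, knob 18 mm wide from 29 to 45 mm high; about 0.38 kg. The point lies on its axis 23 mm above its underside; z up.
- square_weight_center (a point): Dark steel square block weight with a small round knob on top, loose: 46 x 46 mm and 28 mm high, knob 18 mm wide, 46 mm high in all; about 0.45 kg. The point lies on its vertical axis 23 mm above its underside; x and y are square to its sides, z up.
- short_board_center (a point): Centre (half-way up) of a short wooden board with one felt spot, 90 x 50 x 12 mm, loose; x along its length. Not needed: leave it.
- small_tin_center (a point): Centre (half-way up) of a small round flat tin, diameter 35 mm, 15 mm high, loose. Not needed: leave it.
Things that resemble listed ones, but are neither listed nor needed, are in the scene too. What is shaped like the part that bears grey_weight_center but green is not meant.

How it is judged:
By the outcome, as a careful person would: the job done as asked, in the order asked, and still so for the second after the job is handed in, with the robot touching nothing.
It also fails if it takes over 109 s, if anything falls off the work surface, if the arm or the gripper's body presses on something with over 40 N, if the wrist force passes 120 N, or if a joint passes its speed limit or range.

## Working session

There is one attempt and no reset: what is moved stays moved. The work goes in short steps, Python scripts to look and compute and a shell command to move; the robot and the scene stay as the last step left them, time stands still between calls to the robot, and variables do not carry over. Pictures are saved under pics/ and viewed, and the job is handed in when it is done.

```bash
ls; mkdir -p pics; python3 - <<'E'
from rig import bot
import cv2
s=bot.read_state()
for k,v in s.items(): print(k,v)
for n in("scene","top","wrist"):
    c=bot.capture(n); cv2.imwrite(f"pics/a_{n}.png",c["pixels"]); print(n,c["K"].tolist(),c["world_to_cam"].round(3).tolist(),[k for k in c])
E
```

```text
pics
time_s 0.0
joint_positions [ 5.57789322e+01  3.02784406e+01  8.21574575e+01 -1.48325529e-03
  6.76863018e+01 -1.02274570e+01]
qvel [-0.01135349  0.04288553 -0.0025584   0.05738789 -0.03774931  0.02438323]
tau [-2.43665090e-04 -4.40049970e+01 -1.76591367e+01  6.32056966e-02
  5.82878315e-02 -1.97151066e-04]
position [0.25392642 0.57071359 0.40377088]
tcp_rot [[-1.17965054e-03 -9.13594606e-01  4.06624525e-01]
 [-1.77701573e-03  4.06626081e-01  9.13592947e-01]
 [-9.99997725e-01  3.55142234e-04 -2.10314866e-03]]
force [ 0.05273012  0.60944508 -0.45816053]
moment [-0.00519181 -0.02967601  0.00177104]
opening 1.0023548062093501
scene [[614.9723234266178, 0.0, 322.0707608982165], [0.0, 614.9723234266178, 235.013784556244], [0.0, 0.0, 1.0]] [[0.853, -0.522, -0.016, -0.469], [0.309, 0.48, 0.821, -0.165], [-0.421, -0.705, 0.571, -1.167], [0.0, 0.0, 0.0, 1.0]] ['pixels', 'depth', 'K', 'world_to_cam', 'shot']
top [[611.1321664319671, 0.0, 322.7777424248867], [0.0, 611.1321664319671, 236.48344671351995], [0.0, 0.0, 1.0]] [[-0.008, -1.0, 0.01, -0.052], [0.985, -0.006, 0.173, -0.487], [-0.173, 0.012, 0.985, -1.432], [0.0, 0.0, 0.0, 1.0]] ['pixels', 'depth', 'K', 'world_to_cam', 'shot']
wrist [[345.7466668882532, 0.0, 319.2063525466575], [0.0, 345.7466668882532, 233.09774729746962], [0.0, 0.0, 1.0]] [[0.407, 0.913, -0.002, -0.624], [-0.882, 0.393, -0.259, 0.031], [-0.236, 0.107, 0.966, -0.39], [0.0, 0.0, 0.0, 1.0]] ['pixels', 'depth', 'K', 'world_to_cam', 'shot']
```

View pics/a_scene.png

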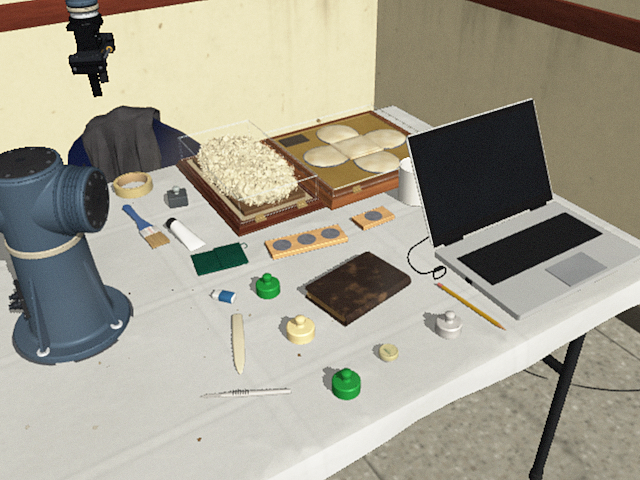

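View pics/a_top.png

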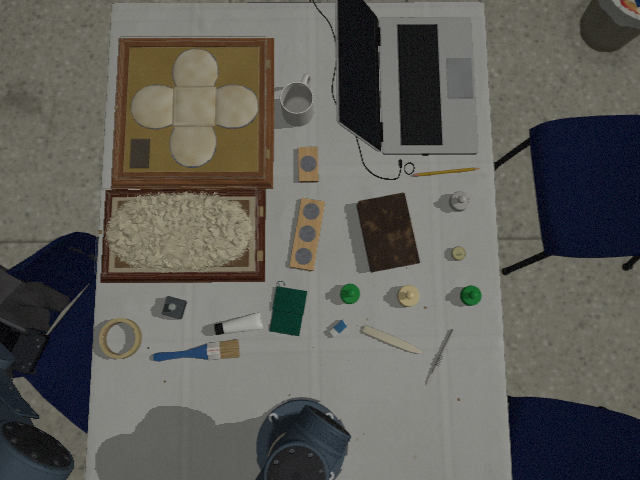

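View pics/a_wrist.png

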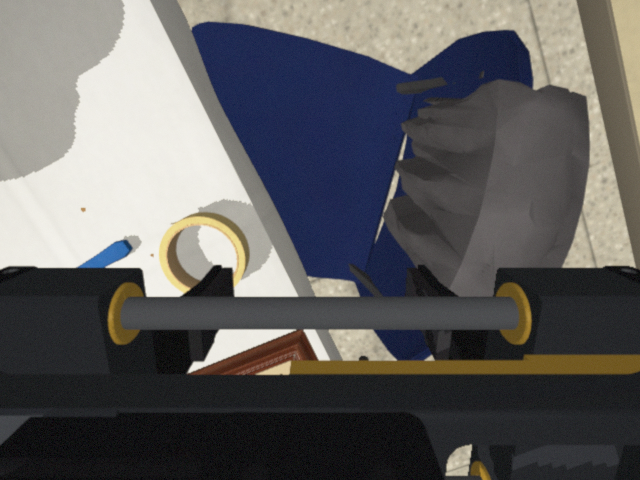

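```bash
cat > h.py <<'E'
import numpy as np, cv2
from rig import bot
def cloud(c):
    d=c["depth"]; K=c["K"]; v,u=np.mgrid[0:480,0:640]
    x=(u-K[0,2])/K[0,0]*d; y=(v-K[1,2])/K[1,1]*d
    P=np.stack([x,-y,-d],-1)
    W=c["world_to_cam"]; R=W[:3,:3]; t=W[:3,3]
    return (P-t)@R
def proj(c,p):
    q=c["world_to_cam"][:3,:3]@np.asarray(p)+c["world_to_cam"][:3,3]
    K=c["K"]; return K[0,0]*q[0]/-q[2]+K[0,2], K[1,1]*-q[1]/-q[2]+K[1,2]
E
python3 - <<'E'
from h import *
names=["book_top","long_board_center","wood_weight_center","grey_weight_center","square_weight_center","short_board_center","small_tin_center"]
for cam in("top","scene"):
    c=bot.capture(cam); C=cloud(c)
    np.savez(f"{cam}.npz",C=C,px=c["pixels"],d=c["depth"],K=c["K"],W=c["world_to_cam"])
    for n in names:
        for r in bot.regions_of(n,c)[:4]:
            m=r["region"]&(c["depth"]>0); P=C[m]
            if len(P)<5: continue
            zt=np.percentile(P[:,2],95)
            out=[cam,n,round(r["p"],2),np.round(r["extent"],0).tolist(),len(P),"z",np.percentile(P[:,2],[2,50,98]).round(4).tolist(),"med",np.median(P,0)[:2].round(4).tolist()]
            rc=cv2.minAreaRect(P[:,:2].astype(np.float32)); out+=["rect",np.round(rc[0],4).tolist(),np.round(rc[1],4).tolist(),round(rc[2],1)]
            print(*out)
E
```

```text
top book_top 0.68 [388.0, 232.0, 62.0, 78.0] 3632 z [0.0037, 0.0259, 0.0326] med [0.4999, -0.2132] rect [0.5052, -0.2172] [0.1835, 0.1288] 10.3
top long_board_center 0.79 [308.0, 235.0, 33.0, 68.0] 1749 z [0.0027, 0.0115, 0.0189] med [0.4989, -0.0172] rect [0.5018, -0.017] [0.0632, 0.1791] 80.0
top wood_weight_center 0.62 [409.0, 298.0, 16.0, 19.0] 376 z [0.0136, 0.0245, 0.0464] med [0.3441, -0.2575] rect [0.345, -0.2591] [0.0506, 0.0494] 44.3
top grey_weight_center 0.83 [470.0, 297.0, 23.0, 23.0] 357 z [-0.0012, 0.0241, 0.0464] med [0.3428, -0.4083] rect [0.3437, -0.4148] [0.0475, 0.0537] 3.9
top grey_weight_center 0.72 [460.0, 199.0, 17.0, 23.0] 342 z [-0.0004, 0.0238, 0.0473] med [0.5755, -0.3929] rect [0.5805, -0.3981] [0.0469, 0.0561] 26.2
top grey_weight_center 0.64 [348.0, 294.0, 17.0, 20.0] 310 z [0.0153, 0.0244, 0.0472] med [0.3509, -0.1195] rect [0.3515, -0.1213] [0.0463, 0.047] 6.8
top square_weight_center 0.73 [175.0, 310.0, 24.0, 23.0] 427 z [-0.0005, 0.0269, 0.0475] med [0.3212, 0.3001] rect [0.3226, 0.3076] [0.0558, 0.0496] 76.7
top short_board_center 0.72 [389.0, 231.
[... 1706 characters left out ...]
 0.022, 0.0437] med [0.3388, -0.4201] rect [0.3507, -0.403] [0.0755, 0.0465] 55.7
scene square_weight_center 0.82 [180.0, 197.0, 24.0, 19.0] 432 z [-0.0036, 0.0227, 0.0436] med [0.3187, 0.2895] rect [0.3296, 0.3329] [0.1207, 0.0532] 77.6
scene short_board_center 0.81 [375.0, 217.0, 44.0, 23.0] 591 z [-0.0012, 0.0093, 0.0134] med [0.6737, -0.0255] rect [0.677, -0.0128] [0.0924, 0.069] 0.6
scene short_board_center 0.33 [359.0, 288.0, 106.0, 75.0] 4385 z [0.0009, 0.0238, 0.0273] med [0.4902, -0.2269] rect [0.5127, -0.2008] [0.2088, 0.1536] 10.4
scene small_tin_center 0.66 [389.0, 353.0, 19.0, 21.0] 305 z [-0.0018, 0.0117, 0.0151] med [0.446, -0.3932] rect [0.4497, -0.3902] [0.0365, 0.0392] 68.6
```

```bash
cat >> h.py <<'E'
def ortho(c,h,x0,x1,y0,y1,s=1000):
    # image: rows = x decreasing downward (x1 at top), cols = y decreasing (y1 left)
    K=c["K"];W=c["world_to_cam"]; F=np.diag([1,-1,-1.])
    P=K@F@W[:3,:]  # 3x4
    H=P[:,[0,1,3]].copy(); H[:,2]+=P[:,2]*h
    n,m=int((x1-x0)*s),int((y1-y0)*s)
    A=np.array([[0,-1/s,x1],[-1/s,0,y1],[0,0,1.]])
    M=H@A
    return cv2.warpPerspective(c["pixels"],M,(m,n),flags=cv2.INTER_LINEAR|cv2.WARP_INVERSE_MAP)
def load(cam):
    z=np.load(cam+".npz"); return dict(pixels=z["px"],depth=z["d"],K=z["K"],world_to_cam=z["W"])
E
python3 - <<'E'
from h import *
for h,n in((0.026,"book"),(0.012,"board")):
    ims=[]
    for cam in("top","scene"):
        o=ortho(load(cam),h,0.38,0.63,-0.3,0.06,1100)
        for g in np.arange(-.3,.06,.05): o[:, int((.06-g)*1100)%o.shape[1]]=(0,255,255)
        for g in np.arange(.4,.63,.05): o[int((.63-g)*1100)]=(0,255,255)
        ims.append(o)
    cv2.imwrite(f"pics/o_{n}.png",np.vstack(ims))
E
```

```text
(no output)
```

View pics/o_book.png

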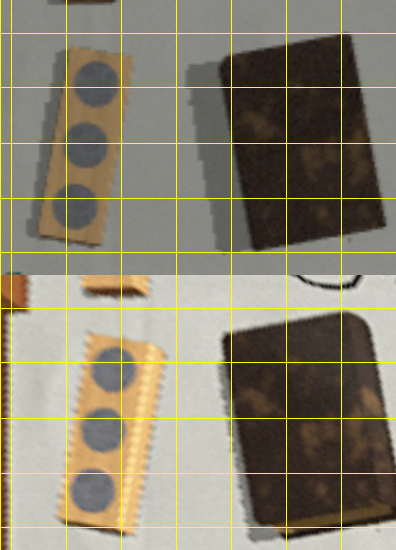

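View pics/o_board.png

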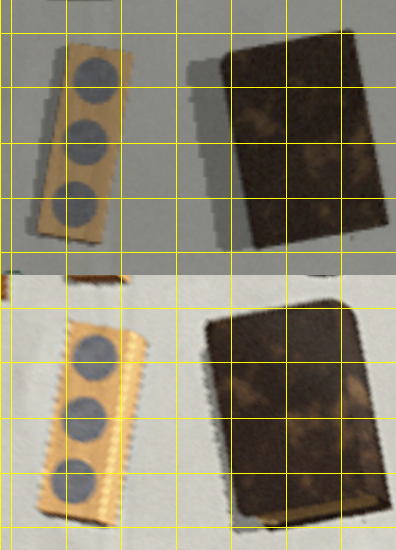

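```bash
cat >> h.py <<'E'
def pix2w(u,v,x1,y1,s): return x1-v/s, y1-u/s
E
python3 - <<'E'
from h import *
s=2000
for cam in("top","scene"):
    c=load(cam)
    W=c["world_to_cam"]; print(cam,"campos",(-W[:3,:3].T@W[:3,3]).round(3))
    o=ortho(c,0.012,0.38,0.63,-0.09,0.06,s)
    hsv=cv2.cvtColor(o,cv2.COLOR_BGR2HSV)
    # board: saturated; felt: holes
    wood=((hsv[...,1]>70)&(hsv[...,2]>60)).astype(np.uint8)
    n,l,st,ce=cv2.connectedComponentsWithStats(wood); k=1+np.argmax(st[1:,4]); b=(l==k).astype(np.uint8)
    cs,hi=cv2.findContours(b,cv2.RETR_CCOMP,cv2.CHAIN_APPROX_NONE)
    sp=[]
    for q,hh in zip(cs,hi[0]):
        A=cv2.contourArea(q)/s/s*1e6
        if hh[3]>=0 and A>500:
            (u,v),r=cv2.minEnclosingCircle(q); M=cv2.moments(q); sp.append((*pix2w(M["m10"]/M["m00"],M["m01"]/M["m00"],.63,.06,s),A))
    print(cam,"spots",np.round(sp,4).tolist()); sp=np.array(sp)
    if len(sp)==3:
        d=sp[np.argmax(sp[:,0])]-sp[np.argmin(sp[:,0])]; print("ctr",sp[:,:2].mean(0).round(4),"ang",np.degrees(np.arctan2(d[1],d[0])).round(2),"len",np.hypot(*d[:2]))
    ou=max((q for q,hh in zip(cs,hi[0]) if hh[3]<0),key=cv2.contourArea); r=cv2.minAreaRect(ou); print("boardrect",np.round(pix2w(*r[0],.63,.06,s),4),np.array(r[1])/s,r[2])
    o=ortho(c,0.026,0.38,0.63,-0.32,-0.1,s); hsv=cv2.cvtColor(o,cv2.COLOR_BGR2HSV)
    b=(hsv[...,2]<(70 if cam=="top" else 80)).astype(np.uint8); b=cv2.morphologyEx(b,cv2.MORPH_CLOSE,np.ones((31,31)));b=cv2.morphologyEx(b,cv2.MORPH_OPEN,np.ones((31,31)))
    cs,_=cv2.findContours(b,cv2.RETR_EXTERNAL,cv2.CHAIN_APPROX_NONE); q=max(cs,key=cv2.contourArea); r=cv2.minAreaRect(q)
    print("book",np.round(pix2w(*r[0],.63,-.1,s),4),np.array(r[1])/s,r[2],cv2.contourArea(q)/s/s)
    M=cv2.moments(q); print("centroid",np.round(pix2w(M["m10"]/M["m00"],M["m01"]/M["m00"],.63,-.1,s),4))
    cv2.drawContours(o,[q],-1,(0,255,0),1); cv2.drawContours(o,[cv2.boxPoints(r).astype(int)],-1,(0,0,255),1); cv2.imwrite(f"pics/book_{cam}.png",o)
    C=cloud(c)
    m=(C[...,2]>.02)&(C[...,2]<.032)&(C[...,0]>.38)&(C[...,0]<.63)&(C[...,1]>-.32)&(C[...,1]<-.1)
    r=cv2.minAreaRect(C[m][:,:2].astype(np.float32)); print("bookcloud",r,C[m].mean(0))
E
```

```text
top campos [ 0.232 -0.039  1.495]
top spots [[0.4447, -0.0075, 1408.875], [0.5008, -0.0171, 1412.5], [0.557, -0.0268, 1416.875]]
ctr [ 0.5008 -0.0171] ang -9.79 len 0.11391789414318786
boardrect [ 0.4999 -0.0169] [0.06032055 0.1767971 ] 9.833563804626465
book [ 0.5009 -0.213 ] [0.17940079 0.12426704] 79.55057525634766 0.02165
centroid [ 0.5008 -0.2132]
bookcloud ((0.5025220513343811, -0.21478959918022156), (0.17929469048976898, 0.1215481162071228), 10.45971393585205) [ 0.50127798 -0.21429992  0.02601483]
scene campos [-0.04  -0.989  0.794]
scene spots [[0.4429, -0.0065, 1333.875], [0.4989, -0.0162, 1337.25], [0.555, -0.026, 1342.25]]
ctr [ 0.4989 -0.0162] ang -9.85 len 0.11377702578136996
boardrect [ 0.4951 -0.0237] [0.07308461 0.17873854] 9.752424240112305
book [ 0.4925 -0.2235] [0.19355475 0.13541129] 79.58396911621094 0.025096125
centroid [ 0.4932 -0.2238]
bookcloud ((0.5022505521774292, -0.21486514806747437), (0.18319109082221985, 0.12616519629955292), 10.372852325439453) [ 0.49775847 -0.21852848  0.02418821]
```

View pics/book_top.png

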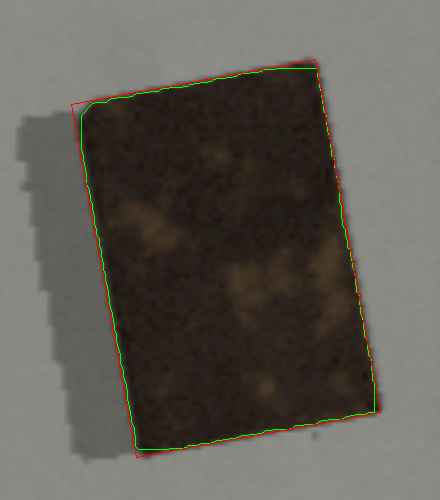

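View pics/book_scene.png

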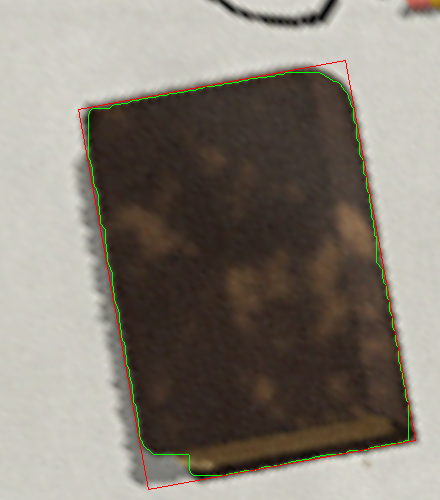

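```bash
python3 - <<'E'
from h import *
T=load("top");S=load("scene");CT=cloud(T);CS=cloud(S)
for n,(x,y),h in(("wood",(.344,-.259),.025),("grey",(.577,-.3945),.025),("square",(.321,.302),.028),("greenL",(.351,-.121),.025)):
    for nm,C in(("top",CT),("scene",CS)):
        m=np.hypot(C[...,0]-x,C[...,1]-y)<.045
        P=C[m]; a=P[(P[:,2]>h-.006)&(P[:,2]<h+.006)]; k=P[P[:,2]>.036]
        r=cv2.minAreaRect(a[:,:2].astype(np.float32)); (cx,cy),rad=cv2.minEnclosingCircle(a[:,:2].astype(np.float32))
        print(n,nm,"circ",np.round([cx,cy,rad],4),"rect",np.round(r[0],4),np.round(r[1],4),round(r[2],1),"knob",k.mean(0).round(4) if len(k) else None,np.round(cv2.minEnclosingCircle(k[:,:2].astype(np.float32))[0],4), len(k))
C=CT
for (xa,xb,ya,yb) in((.4,.6,.05,.09),(.4,.6,.09,.13),(.4,.6,.13,.3),(.35,.39,.2,.4),(.38,.42,.2,.4),(.2,.4,.35,.5)):
    m=(C[...,0]>xa)&(C[...,0]<xb)&(C[...,1]>ya)&(C[...,1]<yb)&(T["depth"]>0); print(xa,xb,ya,yb,np.percentile(C[m][:,2],[50,90,100]).round(3), np.percentile(CS[(CS[...,0]>xa)&(CS[...,0]<xb)&(CS[...,1]>ya)&(CS[...,1]<yb)&(S["depth"]>0)][:,2],[50,99]).round(3))
s=2000
o=[ortho(T,h,x-.05,x+.05,y-.05,y+.05,2600) for (x,y),h in(((.344,-.259),.025),((.577,-.3945),.025),((.321,.302),.028))]
cv2.imwrite("pics/w.png",np.hstack(o))
E
```

```text
wood top circ [ 0.3456 -0.2597  0.0263] rect [ 0.3455 -0.2598] [0.0506 0.0498] 47.1 knob [ 0.345  -0.2603  0.0432] [ 0.3455 -0.2609] 49
wood scene circ [ 0.3431 -0.2614  0.0272] rect [ 0.3425 -0.2634] [0.0503 0.0509] 52.1 knob [ 0.3433 -0.2629  0.0411] [ 0.3454 -0.2614] 73
grey top circ [ 0.5808 -0.395   0.0255] rect [ 0.5802 -0.3958] [0.047  0.0474] 43.6 knob [ 0.5788 -0.3948  0.0441] [ 0.5787 -0.3953] 47
grey scene circ [ 0.5776 -0.3972  0.025 ] rect [ 0.5759 -0.3985] [0.045  0.0472] 41.9 knob [ 0.5771 -0.3979  0.041 ] [ 0.5806 -0.3971] 72
square top circ [0.321  0.3025 0.031 ] rect [0.3215 0.303 ] [0.0468 0.0458] 76.0 knob [0.3219 0.3029 0.0441] [0.3246 0.3051] 47
square scene circ [0.3198 0.3017 0.0325] rect [0.3197 0.3007] [0.0536 0.0456] 74.8 knob [0.3194 0.2991 0.0418] [0.3218 0.3031] 36
greenL top circ [ 0.3515 -0.1193  0.0241] rect [ 0.3507 -0.1193] [0.0462 0.0461] 89.1 knob [ 0.3512 -0.1189  0.0428] [ 0.3495 -0.1185] 47
greenL scene circ [ 0.3493 -0.1216  0.0248] rect [ 0.3492 -0.1235] [0.0453 0.0465] 69.8 knob [ 0.3493 -0.1229  0.041 ] [ 0.3492 -0.1227] 59
0.4 0.6 0.05 0.09 [0.001 0.005 0.011] [-0.001  0.013]
0.4 0.6 0.09 0.13 [0.023 0.064 0.092] [0.021 0.086]
0.4 0.6 0.13 0.3 [0.072 0.079 0.089] [0.07 0.08]
0.35 0.39 0.2 0.4 [0.    0.009 0.029] [-0.001  0.019]
0.38 0.42 0.2 0.4 [0.022 0.068 0.092] [0.021 0.086]
0.2 0.4 0.35 0.5 [0.001 0.33  0.597] [0.004 0.334]Traceback (most recent call last):
  File "<stdin>", line 14, in <module>
    return _nx.concatenate(arrs, 1, dtype=dtype, casting=casting)
           ~~~~~~~~~~~~~~~^^^^^^^^^^^^^^^^^^^^^^^^^^^^^^^^^^^^^^^
ValueError: all the input array dimensions except for the concatenation axis must match exactly, but along dimension 0, the array at index 0 has size 259 and the array at index 1 has size 260
```

```bash
python3 - <<'E'
from h import *
T=load("top");S=load("scene");CT=cloud(T);CS=cloud(S)
for nm,C,D in(("top",CT,T),("scene",CS,S)):
  for z0 in(.03,.055,.065):
    v=(D["depth"]>0)&(C[...,2]>z0)&(C[...,2]<.12)
    print(nm,z0,"min y by x:",[(round(x,2),round(float(np.percentile(C[v&(abs(C[...,0]-x)<.01)&(C[...,1]>0.03)&(C[...,1]<.3)][:,1],0.5)),3)) for x in np.arange(.4,.64,.04)],
     "min x by y:",[(round(y,2),round(float(np.percentile(C[v&(abs(C[...,1]-y)<.01)&(C[...,0]>.345)&(C[...,0]<.6)][:,0],.5)),3)) for y in np.arange(.14,.46,.04)])
px=T["pixels"]
cv2.imwrite("pics/c1.png",np.hstack([cv2.resize(px[170:360,90:350],None,fx=3,fy=3)]))
E
```

```text
top 0.03 min y by x: [(np.float64(0.4), 0.104), (np.float64(0.44), 0.1), (np.float64(0.48), 0.113), (np.float64(0.52), 0.115), (np.float64(0.56), 0.126), (np.float64(0.6), 0.102)] min x by y: [(np.float64(0.14), 0.419), (np.float64(0.18), 0.397), (np.float64(0.22), 0.397), (np.float64(0.26), 0.398), (np.float64(0.3), 0.401), (np.float64(0.34), 0.408), (np.float64(0.38), 0.414), (np.float64(0.42), 0.419)]
top 0.055 min y by x: [(np.float64(0.4), 0.104), (np.float64(0.44), 0.105), (np.float64(0.48), 0.113), (np.float64(0.52), 0.115), (np.float64(0.56), 0.139), (np.float64(0.6), 0.102)] min x by y: [(np.float64(0.14), 0.441), (np.float64(0.18), 0.398), (np.float64(0.22), 0.397), (np.float64(0.26), 0.398), (np.float64(0.3), 0.401), (np.float64(0.34), 0.411), (np.float64(0.38), 0.416), (np.float64(0.42), 0.428)]
top 0.065 min y by x: [(np.float64(0.4), 0.104), (np.float64(0.44), 0.105), (np.float64(0.48), 0.117), (np.float64(0.52), 0.122), (np.float64(0.56), 0.15), (np.float64(0.6), 0.102)] min x by y: [(np.float64(0.14), 0.444), (np.float64(0.18), 0.398), (np.float64(0.22), 0.397), (np.f
[... 654 characters left out ...]
), 0.099), (np.float64(0.56), 0.101), (np.float64(0.6), 0.098)] min x by y: [(np.float64(0.14), 0.396), (np.float64(0.18), 0.398), (np.float64(0.22), 0.396), (np.float64(0.26), 0.396), (np.float64(0.3), 0.398), (np.float64(0.34), 0.397), (np.float64(0.38), 0.413), (np.float64(0.42), 0.426)]
scene 0.065 min y by x: [(np.float64(0.4), 0.1), (np.float64(0.44), 0.1), (np.float64(0.48), 0.102), (np.float64(0.52), 0.099), (np.float64(0.56), 0.101), (np.float64(0.6), 0.098)] min x by y: [(np.float64(0.14), 0.396), (np.float64(0.18), 0.398), (np.float64(0.22), 0.396), (np.float64(0.26), 0.396), (np.float64(0.3), 0.398), (np.float64(0.34), 0.397), (np.float64(0.38), 0.417), (np.float64(0.42), 0.438)]
```

View pics/c1.png

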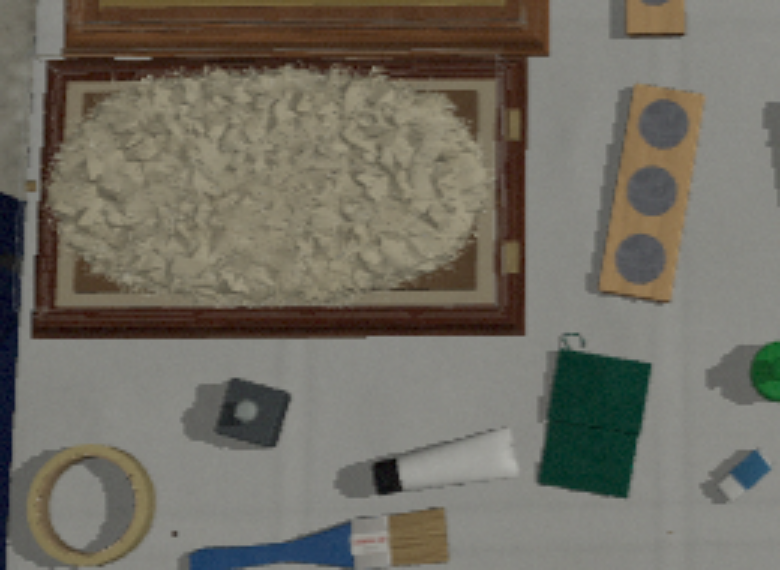

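```bash
cat >> h.py <<'E'
def st():
    s=bot.read_state(); p=np.array(s["position"]); R=np.array(s["tcp_rot"]); 
    print("t",round(s["time_s"],2),"tips",(p+.182*R[:,0]).round(4),"tcp",p.round(4),"jaw",round(np.degrees(np.arctan2(R[1,2],R[0,2])),2),"xax",R[:,0].round(4),"F",np.round(s["force"],1),"op",round(s["opening"]*87,1),"j",np.round(s["joint_positions"],0)); return s,p,R
def plan(x,y,ztip,jaw):
    s,p,R=st()
    t=p+.182*R[:,0]; a=np.degrees(np.arctan2(R[1,2],R[0,2])); 
    print("spin rad",round(-np.radians(jaw-a),4))
    for nm,ang in(("before spin",a),("after spin",jaw)):
        b=np.radians(ang); d=np.array([x,y,ztip])-t; c,sn=np.cos(b),np.sin(b)
        print(nm,"offset",np.round([-d[2],-sn*d[0]+c*d[1],c*d[0]+sn*d[1]],4))
E
python3 -c "
from h import *
plan(.5,-.0168,.15,80.2)"
```

```text
t 0.95 tips [0.2541 0.571  0.2228] tcp [0.2541 0.571  0.4048] jaw 66.01 xax [-0. -0. -1.] F [ 0.6 -0.8  0.8] op 86.8 j [ 56.  30.  82.   0.  68. -10.]
spin rad -0.2477
before spin offset [ 0.0728 -0.4637 -0.437 ]
after spin offset [ 0.0728 -0.3424 -0.5373]
```

```bash
python3 -m crank '[{"offset":[0.006,-0.035,-0.033],"spin":0},{"offset":[0.006,-0.035,-0.033],"spin":0},{"offset":[0.006,-0.035,-0.033],"spin":0},{"offset":[0.006,-0.035,-0.033],"spin":0},{"offset":[0.006,-0.035,-0.033],"spin":0},{"offset":[0.006,-0.035,-0.033],"spin":0},{"offset":[0.006,-0.035,-0.033],"spin":0},{"offset":[0.006,-0.035,-0.033],"spin":0},{"offset":[0.006,-0.035,-0.033],"spin":0},{"offset":[0.006,-0.035,-0.033],"spin":0},{"offset":[0,0,0],"spin":-0.125},{"offset":[0,0,0],"spin":-0.123}]' 0.087
python3 -c "
from h import *
plan(.5,-.0168,.08,80.2)"
```

```text
time_s: 2.15
position: [0.4407, 0.1252, 0.3447]
tcp_rot: [[0.0, -0.986, 0.169], [0.0, 0.169, 0.986], [-1.0, -0.0, 0.0]]
force: [-0.6, -0.8, 0.4]
opening: 0.999
t 2.15 tips [0.4408 0.1252 0.1627] tcp [0.4407 0.1252 0.3447] jaw 80.24 xax [ 3.e-04  0.e+00 -1.e+00] F [-0.6 -0.8  0.4] op 86.9 j [  2.  23. 109.   0.  48. -78.]
spin rad 0.0007
before spin offset [ 0.0827 -0.0824 -0.1299]
after spin offset [ 0.0827 -0.0825 -0.1298]
```

```bash
python3 -m crank '[{"offset":[0.015,-0.02,-0.032],"spin":0},{"offset":[0.015,-0.02,-0.032],"spin":0},{"offset":[0.018,-0.02,-0.033],"spin":0},{"offset":[0.018,-0.022,-0.033],"spin":0},{"offset":[0.016,0,0],"spin":0},{"offset":[0,0,0],"spin":0},{"offset":[0,0,0],"spin":0}]'
python3 - <<'E'
from h import *
plan(.5,-.0168,.003,80.2)
c=bot.capture("wrist"); cv2.imwrite("pics/w1.png",c["pixels"])
print([np.round(proj(c,p),0).tolist() for p in ((.4447-.001,-.007,.012),(.5,-.0166,.012),(.556,-.0264,.012))])
E
```

```text
time_s: 2.85
position: [0.4981, -0.0147, 0.2627]
tcp_rot: [[-0.001, -0.985, 0.17], [0.0, 0.17, 0.985], [-1.0, 0.001, 0.0]]
force: [-0.4, 0.1, 0.4]
opening: 1.003
t 2.85 tips [ 0.4978 -0.0146  0.0807] tcp [ 0.4981 -0.0147  0.2627] jaw 80.21 xax [-1.4e-03  5.0e-04 -1.0e+00] F [-0.4  0.1  0.4] op 87.3 j [-15.  34. 107.   0.  39. -95.]
spin rad 0.0002
before spin offset [ 0.0777 -0.0025 -0.0018]
after spin offset [ 0.0777 -0.0025 -0.0018]
[[316.0, 166.0], [317.0, 249.0], [317.0, 322.0]]
```

View pics/w1.png

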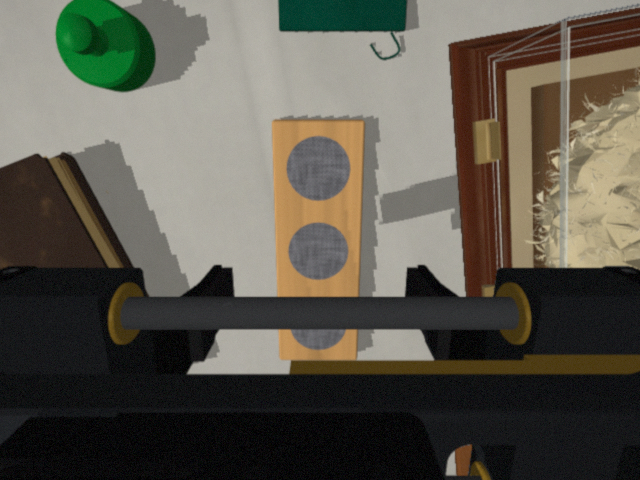

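The wrist view shows the board between the open fingers. The felt spots are at (318,168) and (318,250), within 2 px of the prediction, and the tray is clear on the right.

```bash
python3 -m crank '[{"offset":[0.025,-0.0025,-0.0018],"spin":0},{"offset":[0.025,0,0],"spin":0},{"offset":[0.018,0,0],"spin":0},{"offset":[0.009,0,0],"spin":0},{"offset":[0,0,0],"spin":0},{"offset":[0,0,0],"spin":0}]'
python3 -c "
from h import *
st()"
python3 -m crank '[{"offset":[0,0,0],"spin":0},{"offset":[0,0,0],"spin":0},{"offset":[0,0,0],"spin":0},{"offset":[0,0,0],"spin":0},{"offset":[0,0,0],"spin":0},{"offset":[0,0,0],"spin":0}]' 0.04
python3 -c "
from h import *
plan(.5,-.0168,.1,80.2)"
```

```text
time_s: 3.5
position: [0.5008, -0.0167, 0.1866]
tcp_rot: [[0.001, -0.986, 0.169], [-0.0, 0.169, 0.986], [-1.0, -0.001, -0.0]]
force: [-0.2, -0.7, -0.3]
opening: 0.998
t 3.5 tips [ 0.501  -0.0168  0.0046] tcp [ 0.5008 -0.0167  0.1866] jaw 80.27 xax [ 1.2e-03 -3.0e-04 -1.0e+00] F [-0.2 -0.7 -0.3] op 86.8 j [-15.  43. 108.  -0.  29. -95.]
time_s: 4.1
position: [0.5006, -0.0171, 0.186]
tcp_rot: [[0.0, -0.985, 0.17], [-0.0, 0.17, 0.985], [-1.0, -0.0, 0.0]]
force: [-0.0, 0.3, 3.7]
opening: 0.681
t 4.1 tips [ 0.5007 -0.0171  0.004 ] tcp [ 0.5006 -0.0171  0.186 ] jaw 80.2 xax [ 5.e-04 -0.e+00 -1.e+00] F [-0.   0.3  3.7] op 59.3 j [-15.  43. 108.   0.  29. -95.]
spin rad 0.0001
before spin offset [-0.096   0.0008  0.0002]
after spin offset [-0.096   0.0008  0.0002]
```

```bash
python3 -m crank '[{"offset":[-0.012,0,0],"spin":0},{"offset":[-0.025,0,0],"spin":0},{"offset":[-0.03,0,0],"spin":0},{"offset":[-0.025,0,0],"spin":0},{"offset":[0,0,0],"spin":-0.06},{"offset":[0,0,0],"spin":-0.1},{"offset":[0,0,0],"spin":-0.1},{"offset":[0,0,0],"spin":-0.0925},{"offset":[0,0,0],"spin":0}]'
python3 -c "
from h import *
plan(.5017,-.2145,.06,100.4)"
```

```text
time_s: 5.0
position: [0.5003, -0.0171, 0.2782]
tcp_rot: [[0.0, -0.984, -0.181], [-0.0, -0.181, 0.984], [-1.0, 0.0, -0.0]]
force: [0.0, 0.2, -0.8]
opening: 0.682
t 5.0 tips [ 0.5003 -0.0171  0.0962] tcp [ 0.5003 -0.0171  0.2782] jaw 100.4 xax [ 0.e+00 -1.e-04 -1.e+00] F [ 0.   0.2 -0.8] op 59.4 j [ -15.   32.  106.   -0.   41. -115.]
spin rad 0.0001
before spin offset [ 0.0362  0.0343 -0.1944]
after spin offset [ 0.0362  0.0343 -0.1944]
```

```bash
python3 -m crank '[{"offset":[0,0.003,-0.015],"spin":0},{"offset":[0,0.006,-0.03],"spin":0},{"offset":[0,0.007,-0.04],"spin":0},{"offset":[0,0.007,-0.04],"spin":0},{"offset":[0,0.006,-0.035],"spin":0},{"offset":[0.01,0.0053,-0.0244],"spin":0},{"offset":[0.016,0,-0.01],"spin":0},{"offset":[0.01,0,0],"spin":0},{"offset":[0,0,0],"spin":0},{"offset":[0,0,0],"spin":0}]'
python3 - <<'E'
from h import *
plan(.5017,-.2145,.03,100.4)
for n in("wrist","top","scene"):
    c=bot.capture(n); cv2.imwrite(f"pics/b_{n}.png",c["pixels"]); np.savez(f"b_{n}.npz",px=c["pixels"],d=c["depth"],K=c["K"],W=c["world_to_cam"])
E
```

```text
time_s: 6.0
position: [0.5016, -0.2134, 0.2417]
tcp_rot: [[-0.001, -0.983, -0.181], [0.001, -0.181, 0.983], [-1.0, 0.001, 0.001]]
force: [-0.5, -0.5, -1.3]
opening: 0.685
t 6.0 tips [ 0.5014 -0.2132  0.0597] tcp [ 0.5016 -0.2134  0.2417] jaw 100.43 xax [-0.0014  0.0011 -1.    ] F [-0.5 -0.5 -1.3] op 59.6 j [ -35.   38.  101.    0.   41. -135.]
spin rad 0.0004
before spin offset [ 0.0297 -0.0001 -0.0013]
after spin offset [ 0.0297 -0.0001 -0.0013]
```

View pics/b_wrist.png

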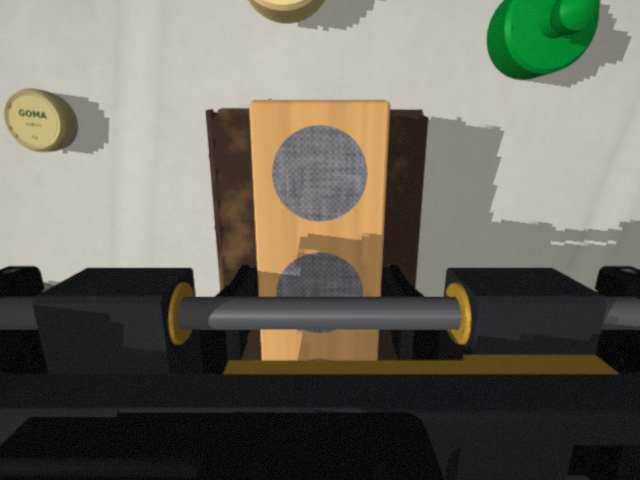

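```bash
python3 - <<'E'
from h import *
c=load("b_wrist")
o=ortho(c,.026,.38,.53,-.32,-.1,2600)
for g in np.arange(.38,.53,.01): o[int((.53-g)*2600)%o.shape[0]]=(0,255,255) if abs(g*20-round(g*20))<.01 else (0,120,120)
cv2.imwrite("pics/ow.png",o)
# book-frame edge profile
a=np.radians(10.4); ex=np.array([np.cos(a),np.sin(a)]); ey=np.array([-np.sin(a),np.cos(a)]); b0=np.array([.501,-.2143])
g=cv2.cvtColor(c["pixels"],cv2.COLOR_BGR2GRAY)
def prof(pts): return [int(g[int(round(v)),int(round(u))]) for u,v in (proj(c,(p[0],p[1],.026)) for p in pts)]
for s in(-.08,-.07,-.06,-.05,-.04):
    print(s,"L+",[ (round(t*1000),v) for t,v in zip(np.arange(.052,.070,.001),prof([b0+ex*s+ey*t for t in np.arange(.052,.070,.001)]))])
    print(s,"R-",[ (round(t*1000),v) for t,v in zip(np.arange(.052,.070,.001),prof([b0+ex*s-ey*t for t in np.arange(.052,.070,.001)]))])
for t in(-.05,-.042,.042,.05):
    print("near end",t,[(round(s*1000),v) for s,v in zip(np.arange(.082,.098,.001),prof([b0-ex*s+ey*t for s in np.arange(.082,.098,.001)]))])
E
```

```text
-0.08 L+ [(52, 31), (53, 29), (54, 35), (55, 35), (56, 34), (57, 35), (58, 36), (59, 33), (60, 100), (61, 129), (62, 130), (63, 131), (64, 131), (65, 133), (66, 129), (67, 132), (68, 134), (69, 133), (70, 132)]
-0.08 R- [(52, 53), (53, 49), (54, 49), (55, 50), (56, 51), (57, 48), (58, 55), (59, 67), (60, 133), (61, 195), (62, 193), (63, 195), (64, 195), (65, 195), (66, 199), (67, 198), (68, 196), (69, 198), (70, 198)]
-0.07 L+ [(52, 34), (53, 24), (54, 31), (55, 31), (56, 28), (57, 29), (58, 36), (59, 43), (60, 85), (61, 133), (62, 136), (63, 134), (64, 132), (65, 133), (66, 132), (67, 135), (68, 133), (69, 132), (70, 133)]
-0.07 R- [(52, 49), (53, 51), (54, 49), (55, 48), (56, 33), (57, 42), (58, 56), (59, 60), (60, 172), (61, 199), (62, 196), (63, 198), (64, 196), (65, 196), (66, 196), (67, 198), (68, 195), (69, 197), (70, 196)]
-0.06 L+ [(52, 35), (53, 37), (54, 28), (55, 26), (56, 34), (57, 33), (58, 27), (59, 35), (60, 96), (61, 134), (62, 132), (63, 135), (64, 134), (65, 134), (66, 133), (67, 132), (68, 133), (69, 134), (70, 133)]
-0.06 R- [(52, 48), (53, 49), (54, 48), (55, 48
[... 1054 characters left out ...]
85, 66), (86, 75), (87, 115), (88, 195), (89, 198), (90, 198), (91, 198), (92, 197), (93, 197), (94, 198), (95, 200), (96, 197), (97, 198)]
near end -0.042 [(82, 51), (83, 47), (84, 50), (85, 55), (86, 61), (87, 112), (88, 194), (89, 196), (90, 197), (91, 197), (92, 198), (93, 196), (94, 200), (95, 195), (96, 198), (97, 197)]
near end 0.042 [(82, 40), (83, 45), (84, 49), (85, 45), (86, 62), (87, 177), (88, 193), (89, 191), (90, 192), (91, 193), (92, 192), (93, 190), (94, 192), (95, 190), (96, 192), (97, 192)]
near end 0.05 [(82, 37), (83, 44), (84, 46), (85, 46), (86, 68), (87, 180), (88, 191), (89, 190), (90, 192), (91, 194), (92, 193), (93, 193), (94, 191), (95, 193), (96, 190), (97, 192)]
```

View pics/ow.png

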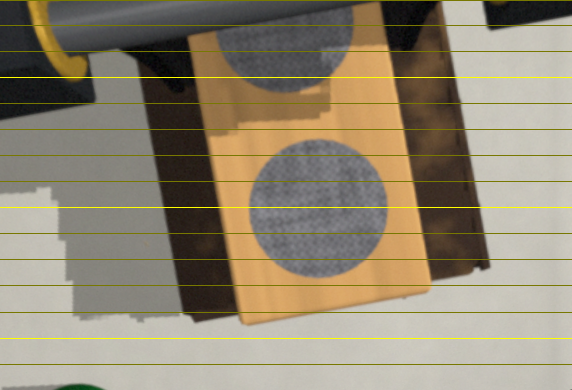

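```bash
python3 - <<'E'
from h import *
c=load("b_wrist"); a=np.radians(10.4); ex=np.array([np.cos(a),np.sin(a)]); ey=np.array([-np.sin(a),np.cos(a)]); b0=np.array([.501,-.2143])
s=2600
for h in(.0675,):
    o=ortho(c,h,.38,.53,-.32,-.1,s); hsv=cv2.cvtColor(o,cv2.COLOR_BGR2HSV)
    wood=((hsv[...,1]>90)&(hsv[...,2]>120)).astype(np.uint8)
    n,l,stt,ce=cv2.connectedComponentsWithStats(wood); b=(l==1+np.argmax(stt[1:,4])).astype(np.uint8)
    cs,hi=cv2.findContours(b,cv2.RETR_CCOMP,cv2.CHAIN_APPROX_NONE)
    for q,hh in zip(cs,hi[0]):
        if hh[3]>=0 and cv2.contourArea(q)>s*s*5e-4:
            M=cv2.moments(q); w=np.array(pix2w(M["m10"]/M["m00"],M["m01"]/M["m00"],.53,-.1,s)); e=cv2.fitEllipse(q)
            print(h,"spot",w.round(4),"dia",np.array(e[1])/s,"in b0 frame",((w-b0)@ex).round(4),((w-b0)@ey).round(4), "tcp in b0",((np.array([.5016,-.2134])-b0)@ex).round(4),((np.array([.5016,-.2134])-b0)@ey).round(4))
# top cam: book far end / near end with board on; 
for cam,bias in(("top",np.array([.001,-.00045])),("scene",np.array([-.001,.00045]))):
    c=load(cam); g=cv2.cvtColor(c["pixels"],cv2.COLOR_BGR2GRAY).astype(np.float32); bb=b0+bias
    K=np.arange(.078,.104,.002)
    def pr(f): 
        A=[]
        for t in np.arange(-.045,.046,.005):
            P=[f(k,t) for k in K]; uv=np.array([proj(c,(p[0],p[1],.026)) for p in P],np.float32)
            A.append(cv2.remap(g,uv[:,0].reshape(1,-1),uv[:,1].reshape(1,-1),1)[0])
        return np.mean(A,0).round(0).astype(int).tolist()
    print(cam,"far",pr(lambda k,t:bb+ex*k+ey*t)); print(cam,"near",pr(lambda k,t:bb-ex*k+ey*t)); print((K*1000).round().tolist())
E
```

```text
0.0675 spot [ 0.4461 -0.223 ] dia [0.04242661 0.04244994] in b0 frame -0.0556 0.0013 tcp in b0 0.0008 0.0008
top far [33, 35, 35, 36, 37, 55, 108, 134, 136, 137, 136, 137, 136]
top near [36, 36, 34, 34, 36, 38, 69, 123, 136, 136, 136, 137, 137]
[78.0, 80.0, 82.0, 84.0, 86.0, 88.0, 90.0, 92.0, 94.0, 96.0, 98.0, 100.0, 102.0]
scene far [50, 51, 50, 46, 51, 99, 166, 202, 208, 205, 203, 202, 202]
scene near [44, 43, 42, 42, 42, 42, 54, 70, 77, 82, 81, 60, 38]
[78.0, 80.0, 82.0, 84.0, 86.0, 88.0, 90.0, 92.0, 94.0, 96.0, 98.0, 100.0, 102.0]
```

```bash
python3 -m crank '[{"offset":[0.012,-0.0005,-0.0013],"spin":0},{"offset":[0.01,0,0],"spin":0},{"offset":[0.005,0,0],"spin":0},{"offset":[0.002,0,0],"spin":0},{"offset":[0.001,0,0],"spin":0},{"offset":[0,0,0],"spin":0},{"offset":[0,0,0],"spin":0}]'
python3 - <<'E'
from h import *
plan(.502,-.2145,.03,100.4)
E
```

```text
time_s: 6.85
position: [0.5022, -0.2152, 0.2122]
tcp_rot: [[-0.002, -0.984, -0.181], [0.001, -0.181, 0.984], [-1.0, 0.001, 0.001]]
force: [-1.8, 1.9, 5.8]
opening: 0.686
t 6.85 tips [ 0.5019 -0.215   0.0302] tcp [ 0.5022 -0.2152  0.2122] jaw 100.42 xax [-0.0015  0.001  -1.    ] F [-1.8  1.9  5.8] op 59.7 j [ -35.   41.  101.   -0.   37. -135.]
spin rad 0.0003
before spin offset [ 0.0002 -0.0002  0.0005]
after spin offset [ 0.0002 -0.0002  0.0005]
```

```bash
python3 -m crank '[{"offset":[0,0,0],"spin":0},{"offset":[0,0,0],"spin":0},{"offset":[0,0,0],"spin":0},{"offset":[0,0,0],"spin":0},{"offset":[-0.01,0,0],"spin":0},{"offset":[-0.03,0,0],"spin":0},{"offset":[-0.04,0,0],"spin":0},{"offset":[-0.04,0.0,0],"spin":0},{"offset":[0,0.04,-0.02],"spin":0},{"offset":[0,0.04,-0.02],"spin":0},{"offset":[0,0,0],"spin":0}]' 0.087
python3 - <<'E'
from h import *
plan(.3445,-.2605,.12,100.4)
for n in("wrist","top","scene"):
    c=bot.capture(n); cv2.imwrite(f"pics/c_{n}.png",c["pixels"]); np.savez(f"c_{n}.npz",px=c["pixels"],d=c["depth"],K=c["K"],W=c["world_to_cam"])
E
```

```text
time_s: 7.95
position: [0.4283, -0.2714, 0.3328]
tcp_rot: [[-0.001, -0.984, -0.176], [-0.001, -0.176, 0.984], [-1.0, 0.001, -0.001]]
force: [0.8, 0.4, -0.9]
opening: 1.0
t 7.95 tips [ 0.4281 -0.2716  0.1508] tcp [ 0.4283 -0.2714  0.3328] jaw 100.15 xax [-0.001 -0.001 -1.   ] F [ 0.8  0.4 -0.9] op 87.0 j [ -45.   27.  103.   -0.   50. -145.]
spin rad -0.0043
before spin offset [0.0308 0.0804 0.0257]
after spin offset [0.0308 0.0802 0.026 ]
```

View pics/c_wrist.png

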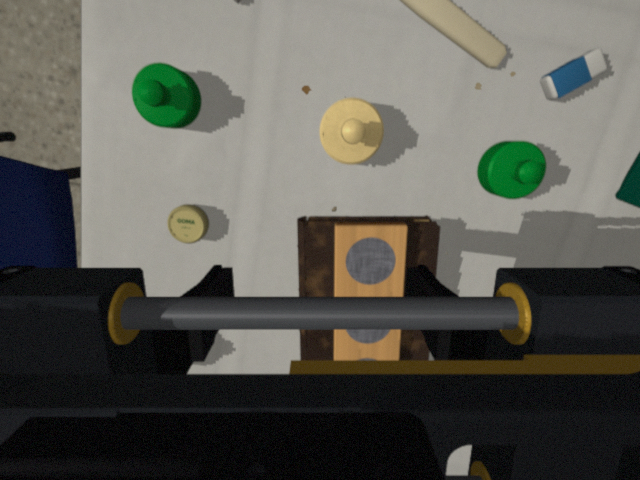

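View pics/c_scene.png

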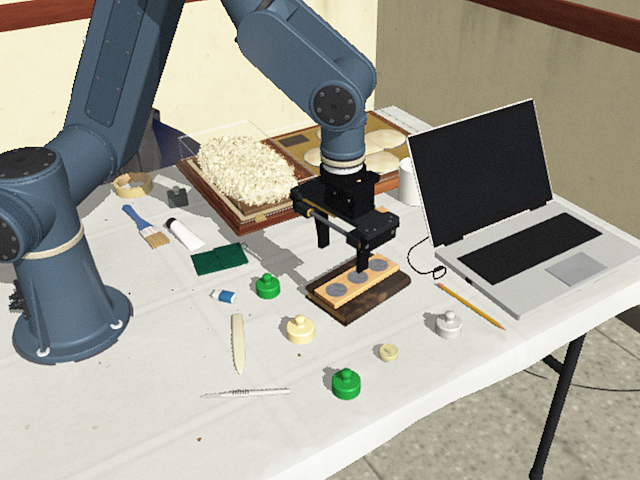

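```bash
cat >> h.py <<'E'
def spots(c,h,x0,x1,y0,y1,s=2600,amin=900,smin=70,vmin=60,dbg=None):
    o=ortho(c,h,x0,x1,y0,y1,s); hsv=cv2.cvtColor(o,cv2.COLOR_BGR2HSV)
    wood=((hsv[...,1]>smin)&(hsv[...,2]>vmin)&(hsv[...,0]<25)).astype(np.uint8)
    cs,hi=cv2.findContours(wood,cv2.RETR_CCOMP,cv2.CHAIN_APPROX_NONE); out=[]
    for q,hh in zip(cs,hi[0]):
        A=cv2.contourArea(q)/s/s*1e6
        if hh[3]>=0 and amin<A<1700:
            M=cv2.moments(q); out.append([*pix2w(M["m10"]/M["m00"],M["m01"]/M["m00"],x1,y1,s),A])
    if dbg: cv2.imwrite(dbg,o)
    return np.array(out)
E
python3 - <<'E'
from h import *
for n in("wrist","top","scene"):
    c=load("c_"+n); print(n, spots(c,.038,.4,.6,-.29,-.13,dbg=f"pics/cs_{n}.png",vmin=100 if n!="top" else 60, smin=90 if n!="top" else 70).round(4).tolist())
E
```

```text
wrist [[0.4473, -0.2245, 1409.1716]]
top [[0.5579, -0.2055, 1432.0266]]
scene [[0.4444, -0.2246, 1446.9675]]
```

View pics/cs_scene.png

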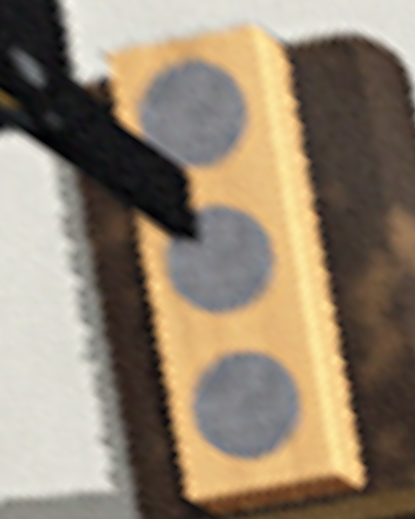

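The board lies flat on the book. The spot readings put its centre within about 1 mm of the book centre once each camera's known bias is allowed for. Next is the wooden weight.

```bash
python3 -m crank '[{"offset":[0.01,0.04,0.013],"spin":0},{"offset":[0.02,0.04,0.013],"spin":0},{"offset":[0.03,0,0],"spin":0},{"offset":[0.01,0,0],"spin":0},{"offset":[0,0,0],"spin":0},{"offset":[0,0,0],"spin":0}]'
python3 - <<'E'
from h import *
plan(.3442,-.2605,.006,100.4)
c=bot.capture("wrist"); cv2.imwrite("pics/d_wrist.png",c["pixels"]); np.savez("d_wrist.npz",px=c["pixels"],d=c["depth"],K=c["K"],W=c["world_to_cam"])
print(proj(c,(.3442,-.2605,.045)))
E
```

```text
time_s: 8.7
position: [0.3492, -0.2587, 0.262]
tcp_rot: [[0.001, -0.983, -0.182], [-0.001, -0.182, 0.983], [-1.0, -0.001, -0.001]]
force: [0.0, -0.0, -0.3]
opening: 0.998
t 8.7 tips [ 0.3494 -0.259   0.08  ] tcp [ 0.3492 -0.2587  0.262 ] jaw 100.5 xax [ 0.0011 -0.0013 -1.    ] F [ 0.  -0.  -0.3] op 86.8 j [ -51.   31.  116.    0.   32. -152.]
spin rad 0.0018
before spin offset [ 0.074   0.0054 -0.0006]
after spin offset [ 0.074   0.0054 -0.0006]
(np.float64(317.84691281468525), np.float64(253.05267589045135))
```

View pics/d_wrist.png

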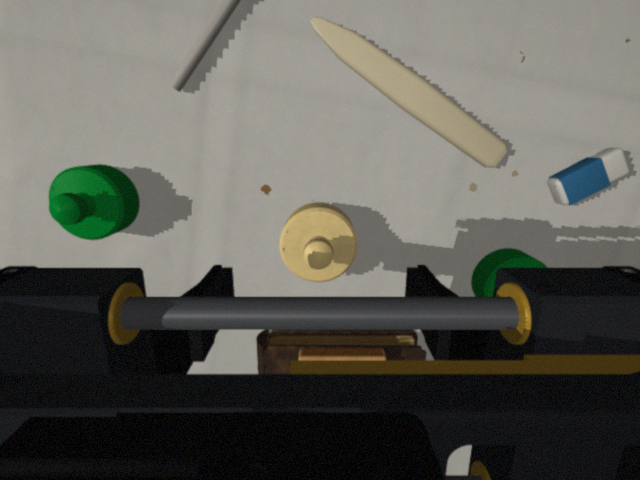

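```bash
python3 -m crank '[{"offset":[0.02,0.0054,-0.0006],"spin":0},{"offset":[0.025,0,0],"spin":0},{"offset":[0.02,0,0],"spin":0},{"offset":[0.0085,0,0],"spin":0},{"offset":[0,0,0],"spin":0},{"offset":[0,0,0],"spin":0}]'
python3 -c "
from h import *
st()"
python3 -m crank '[{"offset":[0,0,0],"spin":0},{"offset":[0,0,0],"spin":0},{"offset":[0,0,0],"spin":0},{"offset":[0,0,0],"spin":0},{"offset":[0,0,0],"spin":0},{"offset":[0,0,0],"spin":0},{"offset":[0,0,0],"spin":0}]' 0.03
python3 -c "
from h import *
plan(.4454,-.2250,.1,100.4)"
```

```text
time_s: 9.35
position: [0.3431, -0.2601, 0.1889]
tcp_rot: [[0.001, -0.983, -0.181], [-0.001, -0.181, 0.983], [-1.0, -0.001, -0.001]]
force: [-0.1, 0.1, -0.2]
opening: 0.999
t 9.35 tips [ 0.3433 -0.2603  0.0069] tcp [ 0.3431 -0.2601  0.1889] jaw 100.44 xax [ 9.0e-04 -1.1e-03 -1.0e+00] F [-0.1  0.1 -0.2] op 86.9 j [ -52.   41.  119.    0.   21. -153.]
time_s: 10.05
position: [0.3428, -0.2602, 0.1884]
tcp_rot: [[0.001, -0.984, -0.181], [-0.001, -0.181, 0.984], [-1.0, -0.0, -0.001]]
force: [0.2, -1.1, 0.4]
opening: 0.581
t 10.05 tips [ 0.3429 -0.2604  0.0064] tcp [ 0.3428 -0.2602  0.1884] jaw 100.41 xax [ 6.e-04 -9.e-04 -1.e+00] F [ 0.2 -1.1  0.4] op 50.6 j [ -52.   41.  119.   -0.   20. -153.]
spin rad 0.0002
before spin offset [-0.0936 -0.1072  0.0163]
after spin offset [-0.0936 -0.1072  0.0163]
```

```bash
python3 -m crank '[{"offset":[-0.015,0,0],"spin":0},{"offset":[-0.03,0,0],"spin":0},{"offset":[-0.03,0,0],"spin":0},{"offset":[-0.015,-0.012,0.002],"spin":0},{"offset":[0,-0.025,0.004],"spin":0},{"offset":[0,-0.03,0.004],"spin":0},{"offset":[0,-0.025,0.004],"spin":0},{"offset":[0,-0.014,0.002],"spin":0},{"offset":[0,0,0],"spin":0},{"offset":[0,0,0],"spin":0}]'
python3 - <<'E'
from h import *
plan(.4442,-.2252,.0445,100.4)
c=bot.capture("wrist"); cv2.imwrite("pics/e_wrist.png",c["pixels"]); np.savez("e_wrist.npz",px=c["pixels"],d=c["depth"],K=c["K"],W=c["world_to_cam"])
E
```

```text
time_s: 11.05
position: [0.4432, -0.2245, 0.2776]
tcp_rot: [[-0.003, -0.983, -0.182], [0.002, -0.182, 0.983], [-1.0, 0.002, 0.002]]
force: [-0.7, -0.2, -4.6]
opening: 0.58
t 11.05 tips [ 0.4427 -0.2242  0.0956] tcp [ 0.4432 -0.2245  0.2776] jaw 100.46 xax [-0.0026  0.0017 -1.    ] F [-0.7 -0.2 -4.6] op 50.5 j [ -40.   32.  107.   -0.   41. -140.]
spin rad 0.001
before spin offset [ 0.0511 -0.0013 -0.0012]
after spin offset [ 0.0511 -0.0013 -0.0012]
```

View pics/e_wrist.png

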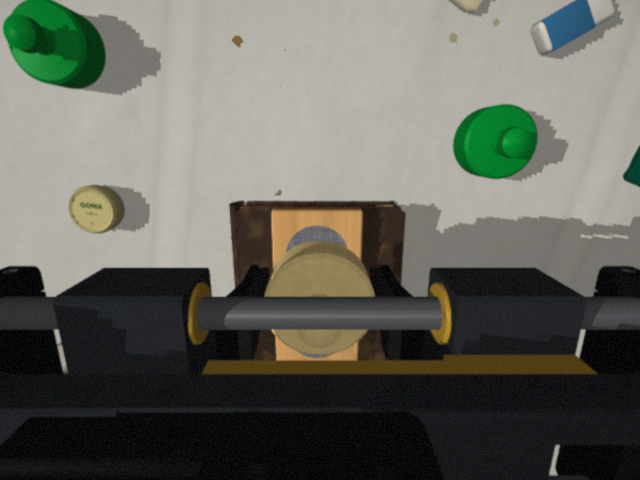

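```bash
cat >> h.py <<'E'
A10=np.radians(10.4); EX=np.array([np.cos(A10),np.sin(A10)]); EY=np.array([-np.sin(A10),np.cos(A10)])
E
python3 - <<'E'
from h import *
c=load("e_wrist"); t=np.array([.4427,-.2242])
for d in(0,.001,.002):
    for z in (.1142,):
        P=[proj(c,(*(t+EX*(d+.026*np.cos(a))+EY*.026*np.sin(a)),z)) for a in np.linspace(0,2*np.pi,73)]
        P=np.array(P); print(d,"cols",P[:,0].min().round(1),P[:,0].max().round(1),"rows",P[:,1].min().round(1),P[:,1].max().round(1))
cv2.imwrite("pics/e_crop.png",cv2.resize(c["pixels"][190:370,220:420],None,fx=4,fy=3.3))
E
```

```text
0 cols 261.4 376.0 rows 246.8 351.8
0.001 cols 261.5 375.9 rows 249.0 353.7
0.002 cols 261.6 375.8 rows 251.2 355.5
```

View pics/e_crop.png

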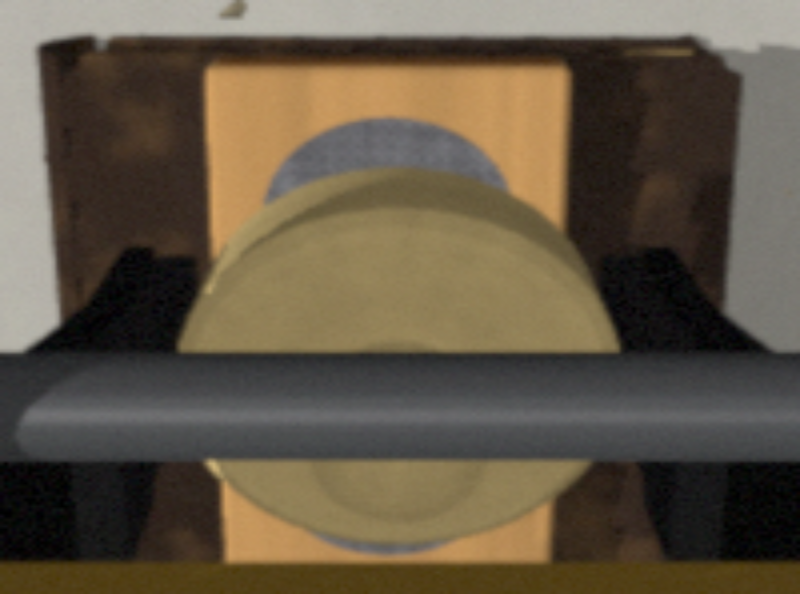

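```bash
python3 -m crank '[{"offset":[0.015,-0.0016,-0.0011],"spin":0},{"offset":[0.015,0,0],"spin":0},{"offset":[0.01,0,0],"spin":0},{"offset":[0.005,0,0],"spin":0},{"offset":[0.003,0,0],"spin":0},{"offset":[0.002,0,0],"spin":0},{"offset":[0,0,0],"spin":0},{"offset":[0,0,0],"spin":0}]'
python3 - <<'E'
from h import *
plan(.4442,-.2252,.0445,100.4)
E
```

```text
time_s: 11.9
position: [0.4459, -0.2259, 0.2286]
tcp_rot: [[0.001, -0.984, -0.181], [-0.001, -0.181, 0.984], [-1.0, -0.0, -0.001]]
force: [0.4, -0.1, -4.3]
opening: 0.58
t 11.9 tips [ 0.446  -0.226   0.0466] tcp [ 0.4459 -0.2259  0.2286] jaw 100.42 xax [ 6.e-04 -5.e-04 -1.e+00] F [ 0.4 -0.1 -4.3] op 50.4 j [ -40.   38.  108.   -0.   34. -140.]
spin rad 0.0003
before spin offset [0.0021 0.0016 0.0011]
after spin offset [0.0021 0.0016 0.0011]
```

```bash
python3 -m crank '[{"offset":[0,0,0],"spin":0}]' >/dev/null; python3 -c "
from h import *
plan(.4442,-.2252,.0445,100.4)"; python3 -m crank '[{"offset":[0,0,0],"spin":0}]' > /dev/null;  python3 -c "
from h import *
plan(.4442,-.2252,.0445,100.4)"
```

```text
t 12.0 tips [ 0.446  -0.2259  0.0466] tcp [ 0.4459 -0.2258  0.2286] jaw 100.42 xax [ 6.e-04 -5.e-04 -1.e+00] F [ 0.5  0.3 -3.9] op 50.1 j [ -40.   38.  108.   -0.   34. -140.]
spin rad 0.0003
before spin offset [0.0021 0.0016 0.001 ]
after spin offset [0.0021 0.0016 0.001 ]
t 12.1 tips [ 0.446  -0.2259  0.0465] tcp [ 0.4459 -0.2258  0.2285] jaw 100.42 xax [ 5.e-04 -4.e-04 -1.e+00] F [ 0.5  0.1 -3.2] op 50.3 j [ -40.   38.  108.   -0.   34. -140.]
spin rad 0.0003
before spin offset [0.002  0.0016 0.001 ]
after spin offset [0.002  0.0016 0.001 ]
```

```bash
python3 - <<'E'
from h import *
c=bot.capture("wrist"); np.savez("f_wrist.npz",px=c["pixels"],d=c["depth"],K=c["K"],W=c["world_to_cam"])
cv2.imwrite("pics/f_crop.png",cv2.resize(c["pixels"][150:370,190:450],None,fx=3,fy=2.7))
t=np.array([.446,-.2259])
for d in(0,.001,.002):
    P=np.array([proj(c,(*(t+EX*(d+.026*np.cos(a))+EY*.026*np.sin(a)),.0652)) for a in np.linspace(0,2*np.pi,73)])
    print(d,"cols",P[:,0].min().round(1),P[:,0].max().round(1),"rows",P[:,1].min().round(1),P[:,1].max().round(1))
for d in(0,.001,.002):
    s=np.array([.4454,-.2250])+EX*d
    P=np.array([proj(c,(*(s-EX*.031),.038))]); print("board near end",d,P.round(1), "book near end",np.round(proj(c,(*(np.array([.5015,-.2142])+EX*(d-.0895)),.026)),1))
E
```

```text
0 cols 261.2 375.8 rows 247.1 352.1
0.001 cols 261.3 375.7 rows 249.3 353.9
0.002 cols 261.4 375.6 rows 251.5 355.7
board near end 0 [[320.5 220.8]] book near end [321.4 213.3]
board near end 0.001 [[320.5 222.7]] book near end [321.4 215.1]
board near end 0.002 [[320.5 224.7]] book near end [321.4 216.9]
```

View pics/f_crop.png

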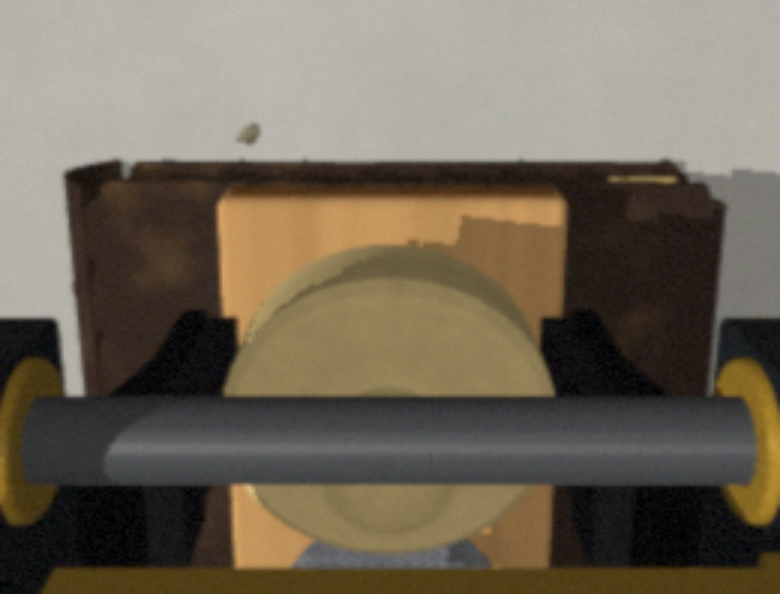

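```bash
python3 -m crank '[{"offset":[0,0.0014,0.0007],"spin":0},{"offset":[0.001,0,0],"spin":0},{"offset":[0.001,0,0],"spin":0},{"offset":[0,0,0],"spin":0},{"offset":[0,0,0],"spin":0},{"offset":[0,0,0],"spin":0}]'; python3 -c "
from h import *
st()"
```

```text
time_s: 12.75
position: [0.4442, -0.2253, 0.2265]
tcp_rot: [[-0.0, -0.984, -0.181], [0.0, -0.181, 0.984], [-1.0, 0.0, 0.0]]
force: [-1.0, 0.1, 4.2]
opening: 0.582
t 12.75 tips [ 0.4441 -0.2253  0.0445] tcp [ 0.4442 -0.2253  0.2265] jaw 100.41 xax [-1.e-04  1.e-04 -1.e+00] F [-1.   0.1  4.2] op 50.6 j [ -40.   38.  108.   -0.   34. -140.]
```

```bash
python3 -m crank '[{"offset":[0,0,0],"spin":0},{"offset":[0,0,0],"spin":0},{"offset":[0,0,0],"spin":0},{"offset":[0,0,0],"spin":0},{"offset":[-0.01,0,0],"spin":0},{"offset":[-0.03,0,0],"spin":0},{"offset":[-0.04,0,0],"spin":0},{"offset":[-0.03,0,0],"spin":0},{"offset":[0,-0.015,-0.025],"spin":0},{"offset":[0,-0.02,-0.04],"spin":0},{"offset":[0,-0.02,-0.04],"spin":0}]' 0.087
python3 -c "
from h import *
plan(.579,-.396,.10,100.4)"
```

```text
time_s: 13.85
position: [0.518, -0.3192, 0.338]
tcp_rot: [[0.001, -0.983, -0.181], [-0.001, -0.181, 0.983], [-1.0, -0.001, -0.001]]
force: [0.7, 0.3, 0.3]
opening: 0.997
t 13.85 tips [ 0.5182 -0.3194  0.156 ] tcp [ 0.518  -0.3192  0.338 ] jaw 100.45 xax [ 0.0013 -0.001  -1.    ] F [0.7 0.3 0.3] op 86.8 j [ -42.   34.   88.    0.   58. -143.]
spin rad 0.0009
before spin offset [ 0.056  -0.0459 -0.0864]
after spin offset [ 0.056  -0.046  -0.0864]
```

```bash
python3 -m crank '[{"offset":[0.01,-0.018,-0.034],"spin":0},{"offset":[0.015,-0.018,-0.034],"spin":0},{"offset":[0.02,-0.007,-0.013],"spin":0},{"offset":[0.015,0,0],"spin":0},{"offset":[0.005,0,0],"spin":0},{"offset":[0,0,0],"spin":0},{"offset":[0,0,0],"spin":0},{"offset":[0,0,0],"spin":0}]'
python3 - <<'E'
from h import *
plan(.5785,-.3962,.006,100.4)
for n in("wrist","top","scene"):
    c=bot.capture(n); cv2.imwrite(f"pics/g_{n}.png",c["pixels"]); np.savez(f"g_{n}.npz",px=c["pixels"],d=c["depth"],K=c["K"],W=c["world_to_cam"])
    print(n,proj(c,(.5785,-.3962,.045)),proj(c,(.4454,-.2250,.083)))
E
```

```text
time_s: 14.65
position: [0.5743, -0.3901, 0.2727]
tcp_rot: [[0.001, -0.983, -0.181], [-0.001, -0.181, 0.983], [-1.0, -0.001, -0.001]]
force: [-0.1, -0.5, 0.1]
opening: 0.998
t 14.65 tips [ 0.5745 -0.3903  0.0907] tcp [ 0.5743 -0.3901  0.2727] jaw 100.44 xax [ 0.0011 -0.0011 -1.    ] F [-0.1 -0.5  0.1] op 86.8 j [ -43.   44.   77.   -0.   59. -144.]
spin rad 0.0007
before spin offset [ 0.0847 -0.0029 -0.0065]
after spin offset [ 0.0847 -0.0029 -0.0065]
wrist (np.float64(308.6758459458843), np.float64(260.09982826888404)) (np.float64(728.713109216922), np.float64(79.99447815213293))
top (np.float64(461.8378514666433), np.float64(198.50367916876283)) (np.float64(395.38068972245253), np.float64(250.54255834833467))
scene (np.float64(450.1631237171425), np.float64(312.26282609045154)) (np.float64(336.4410388986558), np.float64(270.70686541878223))
```

View pics/g_wrist.png

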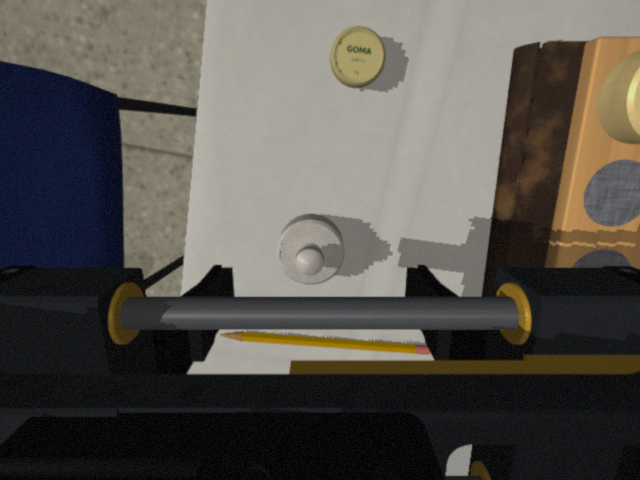

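View pics/g_scene.png

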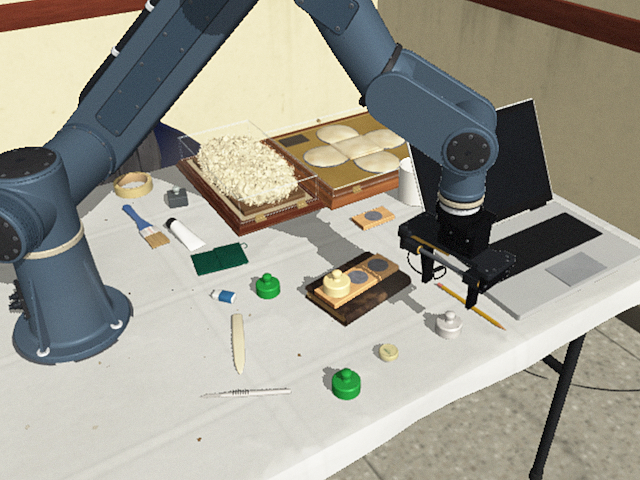

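```bash
python3 -m crank '[{"offset":[0.02,-0.0028,-0.006],"spin":0},{"offset":[0.03,0,0],"spin":0},{"offset":[0.025,0,0],"spin":0},{"offset":[0.009,0,0],"spin":0},{"offset":[0,0,0],"spin":0},{"offset":[0,0,0],"spin":0},{"offset":[0,0,0],"spin":0}]'
python3 -c "
from h import *
st()"
python3 -m crank '[{"offset":[0,0,0],"spin":0},{"offset":[0,0,0],"spin":0},{"offset":[0,0,0],"spin":0},{"offset":[0,0,0],"spin":0},{"offset":[0,0,0],"spin":0},{"offset":[0,0,0],"spin":0},{"offset":[0,0,0],"spin":0}]' 0.03
python3 -c "
from h import *
plan(.5785,-.3962,.1,100.4)"
```

```text
time_s: 15.5
position: [0.5787, -0.3965, 0.1891]
tcp_rot: [[0.002, -0.984, -0.181], [-0.002, -0.181, 0.984], [-1.0, -0.002, -0.003]]
force: [0.1, -0.0, -0.2]
opening: 1.003
t 15.5 tips [ 0.5791 -0.3969  0.0071] tcp [ 0.5787 -0.3965  0.1891] jaw 100.42 xax [ 0.0024 -0.0023 -1.    ] F [ 0.1 -0.  -0.2] op 87.3 j [ -44.   51.   78.   -0.   51. -144.]
time_s: 16.2
position: [0.5781, -0.3961, 0.1872]
tcp_rot: [[0.0, -0.984, -0.181], [-0.0, -0.181, 0.984], [-1.0, -0.0, -0.0]]
force: [0.0, -0.1, -0.8]
opening: 0.518
t 16.2 tips [ 0.5782 -0.3961  0.0052] tcp [ 0.5781 -0.3961  0.1872] jaw 100.41 xax [ 1.e-04 -2.e-04 -1.e+00] F [ 0.  -0.1 -0.8] op 45.1 j [ -44.   51.   78.   -0.   51. -144.]
spin rad 0.0001
before spin offset [-0.0948 -0.0003 -0.0001]
after spin offset [-0.0948 -0.0003 -0.0001]
```

```bash
python3 -m crank '[{"offset":[0,0,0],"spin":0},{"offset":[0,0,0],"spin":0}]' >/dev/null; python3 - <<'E'
from h import *
st()
c=bot.capture("wrist"); cv2.imwrite("pics/h_wrist.png",c["pixels"])
E
```

```text
t 16.4 tips [ 0.5781 -0.3961  0.0053] tcp [ 0.5781 -0.3961  0.1873] jaw 100.41 xax [ 1.e-04 -2.e-04 -1.e+00] F [ 0.   0.5 -0.8] op 45.5 j [ -44.   51.   78.   -0.   51. -144.]
```

View pics/h_wrist.png

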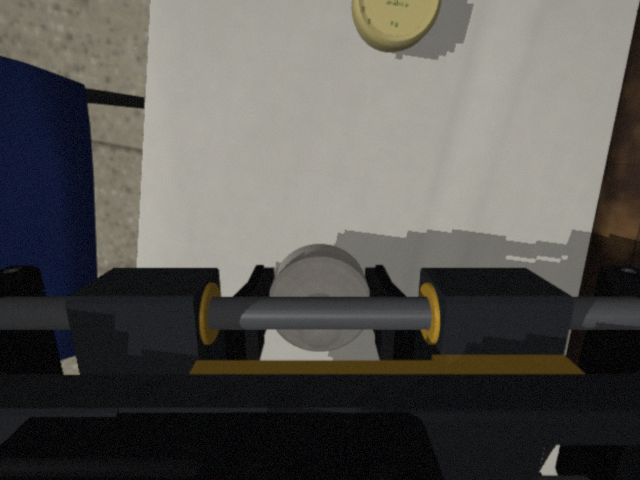

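```bash
python3 -m crank '[{"offset":[-0.015,0,0],"spin":0},{"offset":[-0.03,0,0],"spin":0},{"offset":[-0.03,0,0],"spin":0},{"offset":[-0.02,0,0.012],"spin":0},{"offset":[0,0,0.025],"spin":0},{"offset":[0,0,0.035],"spin":0},{"offset":[0,-0.004,0.035],"spin":0},{"offset":[0,-0.004,0.035],"spin":0},{"offset":[0,-0.004,0.03],"spin":0},{"offset":[0,0,0.015],"spin":0},{"offset":[0,0,0],"spin":0},{"offset":[0,0,0],"spin":0}]'
python3 -c "
from h import *
plan(.5576,-.2044,.0433,100.4)"
```

```text
time_s: 17.65
position: [0.5565, -0.2106, 0.2827]
tcp_rot: [[0.001, -0.983, -0.181], [-0.002, -0.181, 0.983], [-1.0, -0.001, -0.002]]
force: [0.2, -0.3, -3.2]
opening: 0.521
t 17.65 tips [ 0.5567 -0.2109  0.1007] tcp [ 0.5565 -0.2106  0.2827] jaw 100.44 xax [ 0.0012 -0.0016 -1.    ] F [ 0.2 -0.3 -3.2] op 45.3 j [ -31.   37.   92.   -0.   50. -132.]
spin rad 0.0007
before spin offset [ 0.0574 -0.002   0.0062]
after spin offset [ 0.0574 -0.002   0.0062]
```

```bash
python3 -m crank '[{"offset":[0.015,-0.002,0.0062],"spin":0},{"offset":[0.02,0,0],"spin":0},{"offset":[0.01,0,0],"spin":0},{"offset":[0.006,0,0],"spin":0},{"offset":[0,0,0],"spin":0},{"offset":[0,0,0],"spin":0},{"offset":[0,0,0],"spin":0}]'
python3 - <<'E'
from h import *
s,p,R=st(); plan(.5576,-.2044,.0433,100.4); t=(p+.182*R[:,0])[:2]
c=bot.capture("wrist"); np.savez("i_wrist.npz",px=c["pixels"],d=c["depth"],K=c["K"],W=c["world_to_cam"])
cv2.imwrite("pics/i_crop.png",cv2.resize(c["pixels"][130:370,190:450],None,fx=3,fy=2.5))
z=(p+.182*R[:,0])[2]-.0053+.025
for d in(0,.001,.002):
    P=np.array([proj(c,(*(t+EX*(d+.024*np.cos(a))+EY*.024*np.sin(a)),z)) for a in np.linspace(0,2*np.pi,73)])
    print(d,"cols",P[:,0].min().round(1),P[:,0].max().round(1),"rows",P[:,1].min().round(1),P[:,1].max().round(1))
    m=np.array([.5015,-.2147])+EX*d
    P=np.array([proj(c,(*(m+EX*(.021*np.cos(a))+EY*.021*np.sin(a)),.038)) for a in np.linspace(0,2*np.pi,73)])
    print(d,"mid spot cols",P[:,0].min().round(1),P[:,0].max().round(1),"rows",P[:,1].min().round(1),P[:,1].max().round(1))
c=bot.capture("scene"); cv2.imwrite("pics/i_scene.png",cv2.resize(c["pixels"][230:340,290:430],None,fx=5,fy=5))
E
```

```text
time_s: 18.35
position: [0.5573, -0.2039, 0.232]
tcp_rot: [[0.001, -0.984, -0.181], [-0.001, -0.181, 0.984], [-1.0, -0.001, -0.001]]
force: [0.4, -0.6, -2.7]
opening: 0.525
t 18.35 tips [ 0.5576 -0.204   0.05  ] tcp [ 0.5573 -0.2039  0.232 ] jaw 100.4 xax [ 0.0015 -0.001  -1.    ] F [ 0.4 -0.6 -2.7] op 45.7 j [ -31.   41.   94.   -0.   44. -131.]
t 18.35 tips [ 0.5576 -0.204   0.05  ] tcp [ 0.5573 -0.2039  0.232 ] jaw 100.4 xax [ 0.0015 -0.001  -1.    ] F [ 0.4 -0.6 -2.7] op 45.7 j [ -31.   41.   94.   -0.   44. -131.]
spin rad 0.0
before spin offset [ 0.0067  0.     -0.0004]
after spin offset [ 0.0067  0.     -0.0004]
0 cols 265.3 371.7 rows 252.2 349.6
0 mid spot cols 275.5 360.2 rows 124.5 210.3
0.001 cols 265.4 371.6 rows 254.4 351.4
0.001 mid spot cols 275.6 360.1 rows 126.6 212.3
0.002 cols 265.5 371.6 rows 256.6 353.3
0.002 mid spot cols 275.7 360.0 rows 128.8 214.2
```

View pics/i_crop.png

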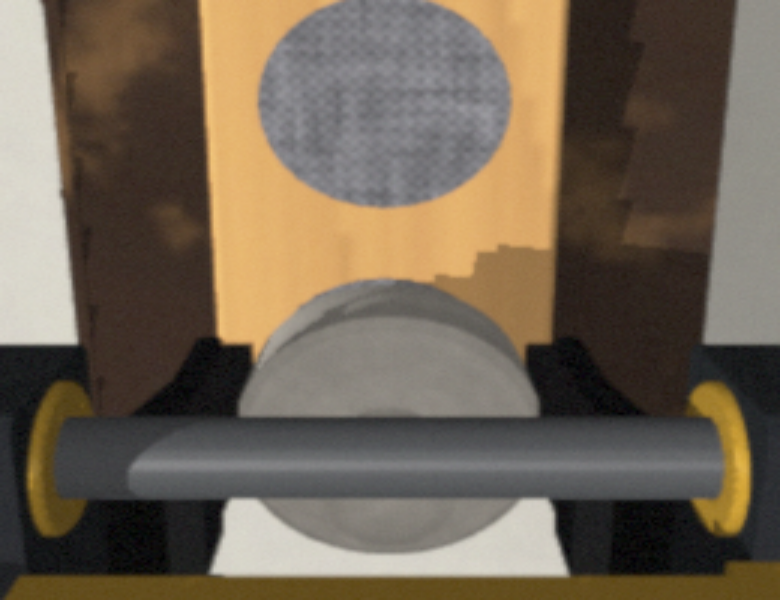

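View pics/i_scene.png

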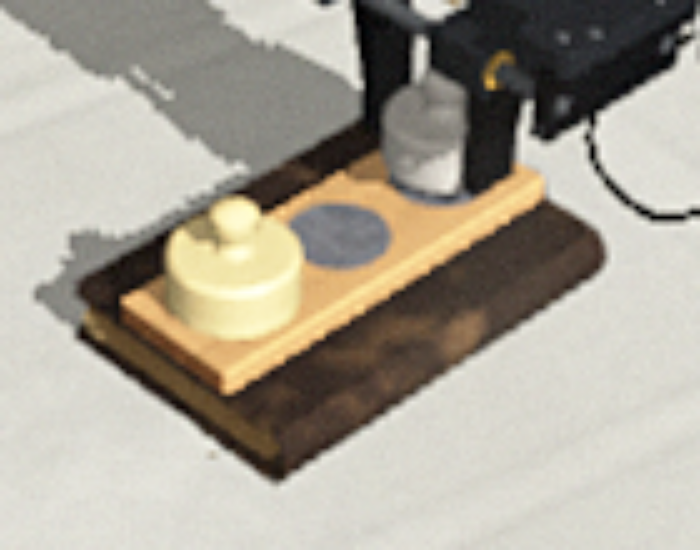

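```bash
python3 -m crank '[{"offset":[0.003,0,-0.0005],"spin":0},{"offset":[0.0025,0,0],"spin":0},{"offset":[0.0015,0,0],"spin":0},{"offset":[0,0,0],"spin":0},{"offset":[0,0,0],"spin":0},{"offset":[0,0,0],"spin":0}]'; python3 -c "
from h import *
st()"
```

```text
time_s: 19.05
position: [0.5571, -0.204, 0.2253]
tcp_rot: [[0.001, -0.984, -0.181], [-0.0, -0.181, 0.984], [-1.0, -0.0, -0.0]]
force: [-2.0, 1.0, 5.7]
opening: 0.522
t 19.05 tips [ 0.5572 -0.204   0.0433] tcp [ 0.5571 -0.204   0.2253] jaw 100.41 xax [ 5.e-04 -3.e-04 -1.e+00] F [-2.   1.   5.7] op 45.4 j [ -31.   42.   94.   -0.   44. -131.]
```

```bash
python3 -m crank '[{"offset":[0,0,0],"spin":0},{"offset":[0,0,0],"spin":0},{"offset":[0,0,0],"spin":0},{"offset":[0,0,0],"spin":0},{"offset":[-0.01,0,0],"spin":0},{"offset":[-0.03,0,0],"spin":0},{"offset":[-0.04,0,0],"spin":0},{"offset":[-0.04,0,0],"spin":0},{"offset":[0,0.006,0.025],"spin":0},{"offset":[0,0.012,0.046],"spin":0},{"offset":[0,0.012,0.046],"spin":0},{"offset":[0,0.012,0.046],"spin":0}]' 0.087
python3 -m crank '[{"offset":[0,0.012,0.046],"spin":0},{"offset":[0,0.012,0.046],"spin":0},{"offset":[0,0.012,0.046],"spin":0},{"offset":[0,0.012,0.046],"spin":0},{"offset":[0,0.012,0.046],"spin":0},{"offset":[0,0.012,0.046],"spin":0},{"offset":[0,0.012,0.046],"spin":0},{"offset":[0,0.012,0.04],"spin":0},{"offset":[0,0,0],"spin":0.14},{"offset":[0,0,0],"spin":0.14},{"offset":[0,0,0],"spin":0.14},{"offset":[0,0,0],"spin":0.018}]'
python3 -c "
from h import *
plan(.3207,.3020,.10,75.3)"
```

```text
time_s: 20.25
position: [0.4853, -0.05, 0.345]
tcp_rot: [[0.001, -0.984, -0.18], [-0.0, -0.18, 0.984], [-1.0, -0.001, -0.0]]
force: [1.1, 0.3, 0.4]
opening: 1.003
time_s: 21.45
position: [0.3263, 0.2877, 0.3448]
tcp_rot: [[0.001, -0.967, 0.253], [0.0, 0.253, 0.967], [-1.0, -0.001, 0.001]]
force: [0.4, -0.1, 0.7]
opening: 0.999
t 21.45 tips [0.3265 0.2878 0.1628] tcp [0.3263 0.2877 0.3448] jaw 75.32 xax [ 1.e-03  5.e-04 -1.e+00] F [ 0.4 -0.1  0.7] op 86.9 j [ 27.  22. 112.  -0.  46. -49.]
spin rad 0.0003
before spin offset [0.0628 0.0092 0.0123]
after spin offset [0.0628 0.0092 0.0123]
```

```bash
python3 -m crank '[{"offset":[0.02,0.0092,0.0123],"spin":0},{"offset":[0.03,0,0],"spin":0},{"offset":[0.013,0,0],"spin":0},{"offset":[0,0,0],"spin":0},{"offset":[0,0,0],"spin":0},{"offset":[0,0,0],"spin":0}]'
python3 - <<'E'
from h import *
plan(.3207,.3020,.006,75.3)
for n in("wrist","top","scene"):
    c=bot.capture(n); cv2.imwrite(f"pics/j_{n}.png",c["pixels"]); np.savez(f"j_{n}.npz",px=c["pixels"],d=c["depth"],K=c["K"],W=c["world_to_cam"])
    print(n,proj(c,(.3207,.302,.046)),[np.round(proj(c,(x,y,.083)),1).tolist() for x,y in((.4454,-.2250),(.5576,-.2044))])
    if n=="wrist":
        a=np.radians(-14.7); e1=np.array([np.cos(a),np.sin(a)]);e2=np.array([-np.sin(a),np.cos(a)])
        print([np.round(proj(c,(*(np.array([.3207,.302])+.023*(i*e1+j*e2)),.028)),0).tolist() for i,j in((-1,-1),(-1,1),(1,1),(1,-1))])
c=load("j_top"); cv2.imwrite("pics/j_topc.png",cv2.resize(c["pixels"][180:285,340:440],None,fx=5,fy=5))
c=load("j_scene"); cv2.imwrite("pics/j_scenec.png",cv2.resize(c["pixels"][230:340,290:430],None,fx=5,fy=5))
E
```

```text
time_s: 22.05
position: [0.3211, 0.3018, 0.2821]
tcp_rot: [[0.002, -0.967, 0.253], [0.001, 0.253, 0.967], [-1.0, -0.001, 0.001]]
force: [-0.5, -0.5, 0.3]
opening: 0.997
t 22.05 tips [0.3214 0.302  0.1001] tcp [0.3211 0.3018 0.2821] jaw 75.34 xax [ 1.8e-03  9.0e-04 -1.0e+00] F [-0.5 -0.5  0.3] op 86.8 j [ 29.  29. 115.  -0.  36. -47.]
spin rad 0.0008
before spin offset [ 0.0941  0.0007 -0.0002]
after spin offset [ 0.0941  0.0007 -0.0002]
wrist (np.float64(318.48763256445966), np.float64(250.8181487352147)) [[-324.6, 592.2], [-204.4, 679.4]]
[[285.0, 211.0], [352.0, 211.0], [350.0, 273.0], [287.0, 273.0]]
top (np.float64(171.35979959862854), np.float64(306.79420554115126)) [[395.4, 250.5], [385.3, 203.8]]
scene (np.float64(175.8391252817057), np.float64(186.47056138979002)) [[336.4, 270.7], [378.9, 246.2]]
```

View pics/j_wrist.png

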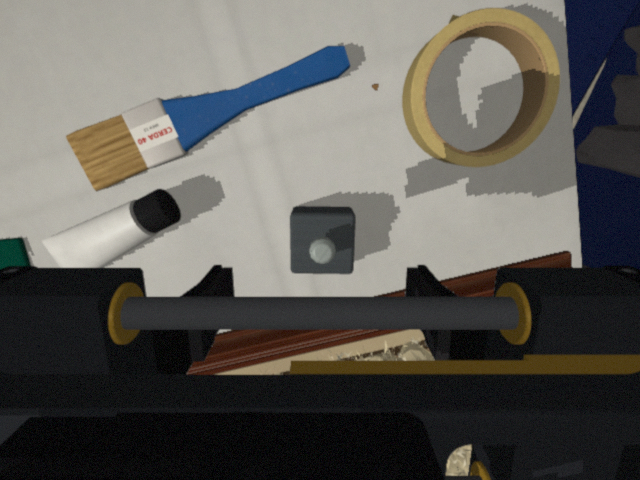

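View pics/j_topc.png

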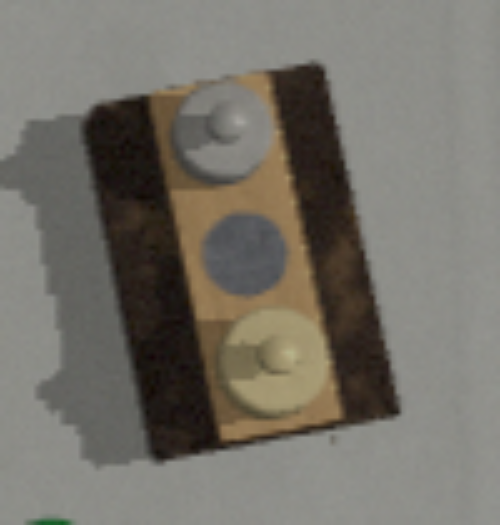

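View pics/j_scenec.png

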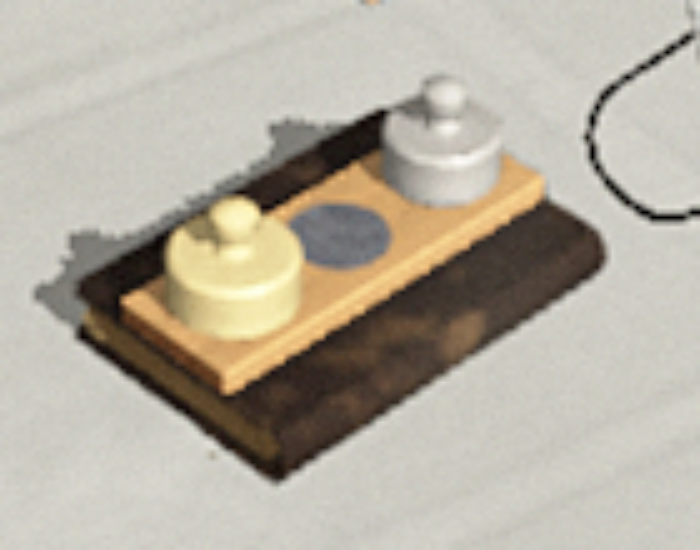

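```bash
python3 -m crank '[{"offset":[0.02,0,0.002],"spin":0},{"offset":[0.03,0,0],"spin":0},{"offset":[0.025,0,0],"spin":0},{"offset":[0.012,0,0],"spin":0},{"offset":[0.006,0,0],"spin":0},{"offset":[0,0,0],"spin":0},{"offset":[0,0,0],"spin":0}]'
python3 -c "
from h import *
st()"
python3 -m crank '[{"offset":[0,0,0],"spin":0},{"offset":[0,0,0],"spin":0},{"offset":[0,0,0],"spin":0},{"offset":[0,0,0],"spin":0},{"offset":[0,0,0],"spin":0},{"offset":[0,0,0],"spin":0},{"offset":[0,0,0],"spin":0}]' 0.03
python3 -c "
from h import *
plan(.5015,-.2147,.17,100.4)"
```

```text
time_s: 22.9
position: [0.3214, 0.3038, 0.1888]
tcp_rot: [[0.001, -0.967, 0.253], [0.001, 0.253, 0.967], [-1.0, -0.001, 0.001]]
force: [0.3, 0.1, 0.7]
opening: 1.001
t 22.9 tips [0.3216 0.3039 0.0068] tcp [0.3214 0.3038 0.1888] jaw 75.32 xax [ 1.e-03  6.e-04 -1.e+00] F [0.3 0.1 0.7] op 87.1 j [ 29.  41. 117.   0.  22. -46.]
time_s: 23.6
position: [0.3212, 0.3037, 0.1883]
tcp_rot: [[0.0, -0.967, 0.254], [0.0, 0.254, 0.967], [-1.0, -0.0, 0.0]]
force: [0.2, 0.6, 0.7]
opening: 0.526
t 23.6 tips [0.3213 0.3038 0.0063] tcp [0.3212 0.3037 0.1883] jaw 75.31 xax [ 3.e-04  2.e-04 -1.e+00] F [0.2 0.6 0.7] op 45.8 j [ 29.  41. 117.   0.  22. -46.]
spin rad -0.4378
before spin offset [-0.1637 -0.3058 -0.4558]
after spin offset [-0.1637 -0.0837 -0.5425]
```

```bash
python3 -m crank '[{"offset":[-0.015,0,0],"spin":0},{"offset":[-0.03,0,0],"spin":0},{"offset":[-0.04,0,0],"spin":0},{"offset":[-0.04,0,0],"spin":0},{"offset":[-0.025,0,0],"spin":-0.04},{"offset":[-0.013,0,0],"spin":-0.1},{"offset":[0,0,0],"spin":-0.1},{"offset":[0,0,0],"spin":-0.1},{"offset":[0,0,0],"spin":-0.0978},{"offset":[0,0,0],"spin":0},{"offset":[0,-0.003,-0.02],"spin":0},{"offset":[0,-0.006,-0.035],"spin":0}]'
python3 -m crank '[{"offset":[0,-0.006,-0.042],"spin":0},{"offset":[0,-0.006,-0.042],"spin":0},{"offset":[0,-0.006,-0.042],"spin":0},{"offset":[0,-0.006,-0.042],"spin":0},{"offset":[0,-0.006,-0.042],"spin":0},{"offset":[0,-0.006,-0.042],"spin":0},{"offset":[0,-0.006,-0.042],"spin":0},{"offset":[0,-0.006,-0.042],"spin":0},{"offset":[0,-0.006,-0.042],"spin":0},{"offset":[0,-0.006,-0.04],"spin":0},{"offset":[0,-0.006,-0.035],"spin":0},{"offset":[0,-0.003,-0.018],"spin":0}]'
python3 -c "
from h import *
plan(.5015,-.2147,.1,100.4)"
```

```text
time_s: 24.8
position: [0.3394, 0.2515, 0.3508]
tcp_rot: [[-0.001, -0.983, -0.182], [0.0, -0.182, 0.983], [-1.0, 0.001, 0.0]]
force: [-0.2, 0.2, -4.6]
opening: 0.525
time_s: 26.0
position: [0.4936, -0.2027, 0.3507]
tcp_rot: [[0.001, -0.984, -0.176], [-0.001, -0.176, 0.984], [-1.0, -0.001, -0.001]]
force: [0.5, -0.1, -4.3]
opening: 0.522
t 26.0 tips [ 0.4938 -0.2029  0.1687] tcp [ 0.4936 -0.2027  0.3507] jaw 100.15 xax [ 9.0e-04 -1.2e-03 -1.0e+00] F [ 0.5 -0.1 -4.3] op 45.4 j [ -34.   27.   98.   -0.   54. -134.]
spin rad -0.0044
before spin offset [ 0.0687 -0.0055 -0.013 ]
after spin offset [ 0.0687 -0.0054 -0.013 ]
```

```bash
python3 -m crank '[{"offset":[0.02,-0.0045,-0.0075],"spin":0},{"offset":[0.02,0,0],"spin":0},{"offset":[0,0,0],"spin":0},{"offset":[0,0,0],"spin":0},{"offset":[0,0,0],"spin":0}]'
python3 -c "
from h import *
plan(.5015,-.2147,.1,100.4)"
```

```text
time_s: 26.5
position: [0.4988, -0.2058, 0.3119]
tcp_rot: [[0.001, -0.984, -0.181], [-0.0, -0.181, 0.984], [-1.0, -0.001, -0.0]]
force: [0.8, 0.5, -3.5]
opening: 0.524
t 26.5 tips [ 0.4989 -0.2058  0.1299] tcp [ 0.4988 -0.2058  0.3119] jaw 100.41 xax [ 7.e-04 -4.e-04 -1.e+00] F [ 0.8  0.5 -3.5] op 45.6 j [ -34.   31.   99.    0.   49. -135.]
spin rad 0.0002
before spin offset [ 0.0299 -0.001  -0.0092]
after spin offset [ 0.0299 -0.001  -0.0092]
```

```bash
python3 -m crank '[{"offset":[0,-0.001,-0.0092],"spin":0},{"offset":[0.015,0,0],"spin":0},{"offset":[0.025,0,0],"spin":0},{"offset":[0.02,0,0],"spin":0},{"offset":[0.013,0,0],"spin":0},{"offset":[0,0,0],"spin":0},{"offset":[0,0,0],"spin":0},{"offset":[0,0,0],"spin":0}]'
python3 - <<'E'
from h import *
s,p,R=st(); plan(.5015,-.2147,.0443,100.4); t=(p+.182*R[:,0])[:2]; z=(p+.182*R[:,0])[2]-.0063+.028
c=bot.capture("wrist"); np.savez("k_wrist.npz",px=c["pixels"],d=c["depth"],K=c["K"],W=c["world_to_cam"])
cv2.imwrite("pics/k_crop.png",cv2.resize(c["pixels"][130:370,190:450],None,fx=3,fy=2.5))
for d in(0,.001,.002):
    P=[np.round(proj(c,(*(t+EX*(d+.023*i)+EY*.023*j),z)),1).tolist() for i,j in((-1,-1),(-1,1),(1,1),(1,-1))]
    m=np.array([.5015,-.2147])+EX*d
    Q=np.array([proj(c,(*(m+EX*(.021*np.cos(a))+EY*.021*np.sin(a)),.038)) for a in np.linspace(0,2*np.pi,73)])
    print(d,P,"mid spot",Q.min(0).round(1),Q.max(0).round(1))
c=bot.capture("scene"); cv2.imwrite("pics/k_scene.png",cv2.resize(c["pixels"][230:340,290:430],None,fx=5,fy=5))
E
```

```text
time_s: 27.3
position: [0.5018, -0.2155, 0.2393]
tcp_rot: [[0.002, -0.984, -0.181], [-0.001, -0.181, 0.984], [-1.0, -0.002, -0.002]]
force: [0.2, -0.4, -2.9]
opening: 0.522
t 27.3 tips [ 0.5022 -0.2157  0.0573] tcp [ 0.5018 -0.2155  0.2393] jaw 100.4 xax [ 0.0021 -0.0015 -1.    ] F [ 0.2 -0.4 -2.9] op 45.4 j [ -35.   39.  101.   -0.   40. -135.]
t 27.3 tips [ 0.5022 -0.2157  0.0573] tcp [ 0.5018 -0.2155  0.2393] jaw 100.4 xax [ 0.0021 -0.0015 -1.    ] F [ 0.2 -0.4 -2.9] op 45.4 j [ -35.   39.  101.   -0.   40. -135.]
spin rad 0.0001
before spin offset [0.013  0.0005 0.0011]
after spin offset [0.013  0.0005 0.0011]
0 [[264.7, 255.9], [372.2, 255.9], [368.2, 350.2], [268.8, 350.2]] mid spot [283.3 234. ] [358.3 304.5]
0.001 [[264.8, 258.1], [372.1, 258.2], [368.2, 352.1], [268.9, 352.0]] mid spot [283.3 235.8] [358.3 306. ]
0.002 [[264.9, 260.3], [372.0, 260.4], [368.1, 354.0], [269.0, 353.9]] mid spot [283.4 237.6] [358.2 307.6]
```

View pics/k_crop.png

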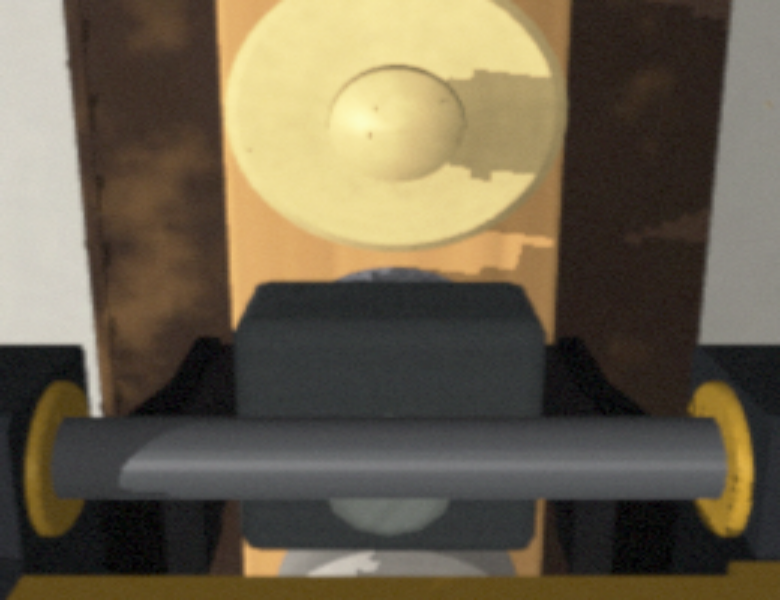

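View pics/k_scene.png

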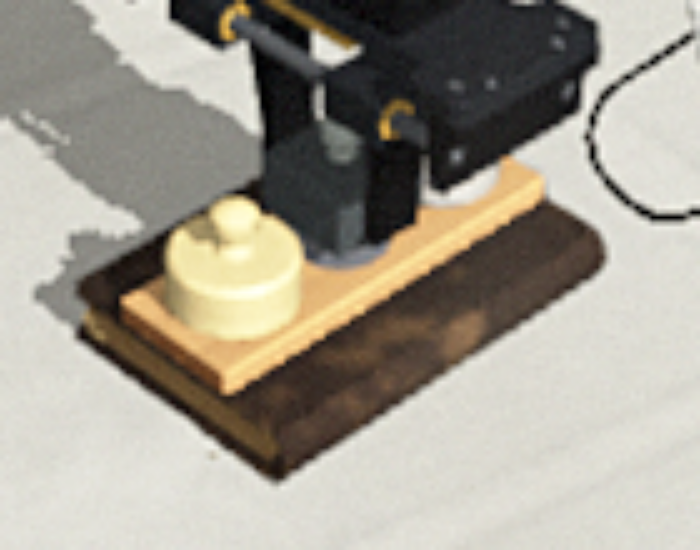

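```bash
python3 -m crank '[{"offset":[0.004,-0.0006,0.0006],"spin":0},{"offset":[0.004,0,0],"spin":0},{"offset":[0.002,0,0],"spin":0},{"offset":[0.0015,0,0],"spin":0},{"offset":[0.001,0,0],"spin":0},{"offset":[0,0,0],"spin":0},{"offset":[0,0,0],"spin":0}]'; python3 -c "
from h import *
st()"
```

```text
time_s: 28.1
position: [0.5016, -0.2142, 0.2265]
tcp_rot: [[-0.0, -0.984, -0.181], [0.0, -0.181, 0.984], [-1.0, 0.0, 0.0]]
force: [-0.5, 1.9, 6.7]
opening: 0.527
t 28.1 tips [ 0.5015 -0.2142  0.0445] tcp [ 0.5016 -0.2142  0.2265] jaw 100.4 xax [-2.e-04  1.e-04 -1.e+00] F [-0.5  1.9  6.7] op 45.8 j [ -35.   40.  101.   -0.   39. -135.]
```

Contact made. I'll release, back away and check.

```bash
python3 -m crank '[{"offset":[0,0,0],"spin":0},{"offset":[0,0,0],"spin":0},{"offset":[0,0,0],"spin":0},{"offset":[0,0,0],"spin":0},{"offset":[-0.01,0,0],"spin":0},{"offset":[-0.03,0,0],"spin":0},{"offset":[-0.04,0,0],"spin":0},{"offset":[-0.04,0,0],"spin":0},{"offset":[-0.03,0,0.03],"spin":0},{"offset":[0,0,0.045],"spin":0},{"offset":[0,0,0.045],"spin":0},{"offset":[0,0,0.045],"spin":0}]' 0.087
python3 -m crank '[{"offset":[0,0.01,0.045],"spin":0},{"offset":[0,0.01,0.045],"spin":0},{"offset":[0,0.01,0.04],"spin":0},{"offset":[0,0,0],"spin":0},{"offset":[0,0,0],"spin":0}]'
python3 - <<'E'
from h import *
st()
for n in("top","scene"):
    c=bot.capture(n); cv2.imwrite(f"pics/l_{n}.png",c["pixels"]); np.savez(f"l_{n}.npz",px=c["pixels"],d=c["depth"],K=c["K"],W=c["world_to_cam"])
c=load("l_top"); a=cv2.resize(c["pixels"][180:285,340:440],None,fx=5,fy=5)
c=load("l_scene"); b=cv2.resize(c["pixels"][230:340,290:430],None,fx=4,fy=4)
cv2.imwrite("pics/l_topc.png",a);cv2.imwrite("pics/l_scenec.png",b)
for n in("top","scene"):
    c=load("l_"+n);C=cloud(c)
    for nm,(x,y) in dict(wood=(.4454,-.2250),mid=(.5015,-.2147),far=(.5576,-.2044)).items():
        P=C[np.hypot(C[...,0]-x,C[...,1]-y)<.02]; k=P[P[:,2]>.072]; print(n,nm,"knob d",(k.mean(0)[:2]-[x,y]).round(4),k[:,2].max().round(4),len(k))
E
```

```text
time_s: 29.3
position: [0.4713, -0.0508, 0.3769]
tcp_rot: [[0.002, -0.984, -0.179], [-0.001, -0.179, 0.984], [-1.0, -0.002, -0.001]]
force: [0.6, -0.5, -1.2]
opening: 0.999
time_s: 29.8
position: [0.4188, 0.071, 0.3764]
tcp_rot: [[0.002, -0.983, -0.183], [-0.001, -0.183, 0.983], [-1.0, -0.002, -0.001]]
force: [0.2, -0.3, 0.5]
opening: 0.997
t 29.8 tips [0.4191 0.0709 0.1944] tcp [0.4188 0.071  0.3764] jaw 100.56 xax [ 1.7e-03 -6.0e-04 -1.0e+00] F [ 0.2 -0.3  0.5] op 86.7 j [  -6.   18.  111.   -0.   51. -106.]
top wood knob d [0.0009 0.0009] 0.0879 53
top mid knob d [-0.0008  0.0022] 0.0919 48
top far knob d [0.0003 0.0013] 0.0906 51
scene wood knob d [-0.0018 -0.003 ] 0.0838 72
scene mid knob d [-0.0025 -0.0024] 0.0845 64
scene far knob d [-0.0016 -0.0024] 0.0832 63
```

View pics/l_topc.png

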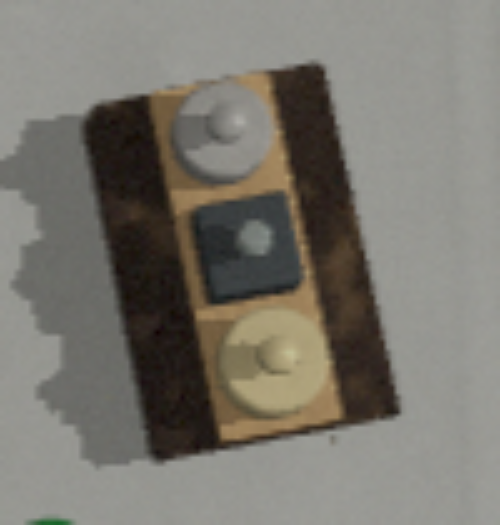

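View pics/l_scene.png

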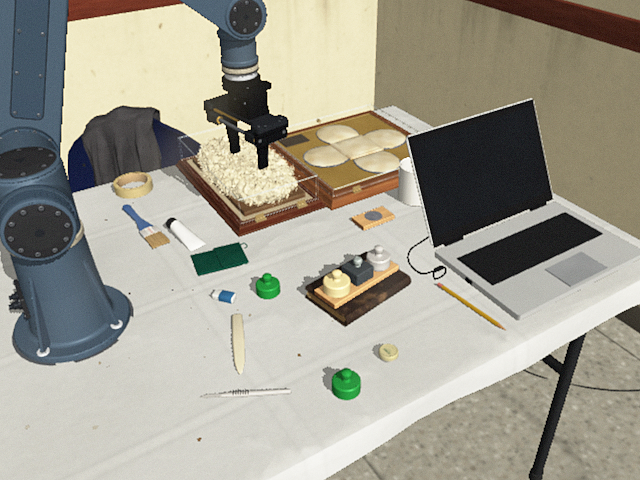

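View pics/l_scenec.png

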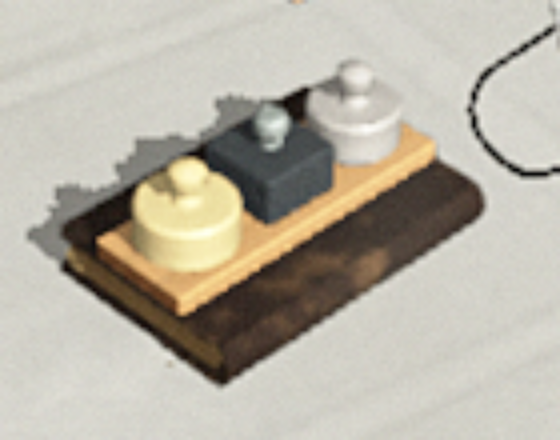

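```bash
python3 -c "
from h import *
print(bot.hand_in()); st()"
```

```text
the job is handed in; nothing more can be done
None
the job is handed in; nothing more can be done
```

The book is pressed as asked and the job is handed in at about 30 s of robot time, against the 109 s limit. The long board went on first, centred and lined up lengthwise with the book. The wooden weight was then placed at the near end, the grey one at the far end and the square steel one in the middle. The gripper is open and clear of everything, and the green look-alikes, short board and tin were left alone.

**Checks that agreed:**
- The last top and scene pictures show all three weights upright on their spots.
- After the board was laid, its centre read within about 1 mm of the book's centre, once each camera's small bias was allowed for.
- The highest contact force I read was about 7 N.

**Checks that disagreed:**
- Taken singly, the cameras differ by 2–5 mm: the knobs read up to 2.3 mm from the planned spots from above, and up to 3.5 mm from the scene camera. The offsets point in opposite y directions, so I estimate the true error at about 1–2 mm.
- The grip readings on the round weights were slightly under their stated diameters (50.6 mm against 52, and about 45 mm against 48). Both grips held without slipping.

I measured the board's length and angle on the book only while placing it. After the last weight I checked them by eye alone.

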